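# Lift the slide rack out of its trough on the carrying rod

## Robot

A 7-joint arm with a two-finger parallel gripper is mounted at the origin on the work surface. World frame = base frame: x ahead of the robot, y to its left, z up, the work surface at z = 0. Lengths are in mm, angles in rad, forces in N, time in s.
With the tool pointing down it reaches from about 400 to 875 mm from the base axis. Payload 4.4 kg.
Tool frame: the origin (TCP) lies at the very end of the fingers, on their centre line; the grasp point (between the pads) lies 19 mm behind it; z points along the fingers, y is the direction in which the jaws open and shut (so a half turn about z gives the same grasp; the last joint's range is limited). The gripper opens to 85 mm and grips with 20 to 120 N. Pads are 22 mm wide; open, the fingers measure 114 mm over their backs; the gripper's body (76 mm by 85 mm) begins 54 mm behind the grasp point. The pads swing forward as they close: fully open they stand 13 mm farther back than shut.
Start: joints at [1.172, 0.628, 0.038, 1.517, -0.027, 0.996, -0.02], TCP at [212.378, -614.34, 195.513] pointing down, gripper open.
Joint ranges: [-3.06, 3.06], [-0.37, 2.12], [-1.25, 1.32], [0.18, 2.47], [-1.1, 4.24], [0.23, 1.98], [-2.94, 2.94]. Speed limits (rad/s): [2.57, 2.57, 3.14, 3.14, 3.14, 3.14, 3.14].

## Interface

Orientations are given as [roll, pitch, yaw] about the fixed x, y, z axes, in that order (R = Rz(yaw) Ry(pitch) Rx(roll)).
In Python, from cell import read_state, get_image, calibration, finish_job gives the robot as it stands. The module is installed in compiled form; this text tells all that it offers.
- The arm moves only by the tool apply_moves, never from a script. Its argument "increments" is a list of rows, each an object of numbers: "tx", "ty", "tz": the shift along the world's x, y, z in m; "rx", "ry", "rz": the turn, a rotation vector about the world's x, y, z in units of 5 degrees (1.0 is 5 degrees); "claw": the finger opening in m, from 0 to 0.0854. In form: [{"tx": .., "ty": .., "tz": .., "rx": .., "ry": .., "rz": .., "claw": ..}, ...]. A call has 1 to 12 rows; each row is the pose to reach, as a shift and turn from the pose commanded when the call began; what a row does not reach only later rows make up. A row lasts 1/10 s, in which the tool goes at most 50 mm and 8.59 degrees, less where a joint would pass 70% of its speed; a pose out of reach is approached as far as the arm can. A call with a gripper value outside its range is refused whole. The fingers move at their own pace and stop on an object; the grip force is fixed at half the most. Time passes only in rows, so rows that repeat a pose let the fingers close. It gives the time, the measured TCP pose, the force and the opening at its end, in the units of the state.
- read_state(): the state, without advancing time (a new reading comes with each control period).
- get_image(name): name is "side" or "top"; returns the picture (420x560x3 uint8, red, green, blue); there is no depth.
- calibration(name): a dict with "camera_matrix" (3x3 intrinsics, pixels), "origin" and "attitude" of the camera in the world. Camera axes: x right, y up, looking along -z (the intrinsics and any distortion apply to the point x, -y, -z); pixel columns grow to the right and rows downward; lengths in mm; the calibration is good to about 2 mm. A picture is of the moment at which its call begins. calibration takes no time and is no camera call.
- finish_job(): hands the job in, once; it reports no verdict.
The state is a dict: "clock": time; "qpos": joint angles; "qd": joint speeds; "tau": joint torques, N m; "eef_pos": TCP position; "tool_rot": TCP orientation; "force": force on the tool from outside, world axes, zero at the start; "torque": the same for the moment, N m; "width": finger opening in mm.
Only numpy, scipy, OpenCV 4.12 (cv2) and the standard library are available. Lean on these libraries where they do the work, as an engineer would, in place of code of your own. Each camera call takes 0.05 s, during which the arm holds its last target. There are 200 camera calls.

## Task

Pick up the yellow-handled carrying rod and pass its dark steel shaft through both white eyelets of the blue slide rack, until the tip stands well out beyond the far eyelet and the handle is still on the near side. Then lift the rack by the rod out of the white trough and finish holding it there in the air, steady and level, straight above the trough with its underside about 10 cm above the trough's rim. Touch the rack only with the rod, never let it tip over, and leave the other things on the bench where they are.

Things in the scene. Friction and masses are not known exactly. Their poses are not given: they have to be found in the camera images.
- rod: Carrying rod, 80 g, lying on the bench: yellow block handle 70 long x 20 wide x 28 high mm, with a straight dark steel shaft, 8 mm diameter, round end, standing out 120 mm from the middle of one end face. Origin: centre of the handle's underside. x runs from handle to tip, z up; shaft axis 14 mm above the origin. Centre of mass about 25 mm ahead of the origin; grip across the 20 mm width (y).
- rod_tip (a point): The very tip of the shaft: on its axis, 155 mm along x from the rod's origin.
- rod_neck (a point): Where the shaft leaves the handle: on its axis, 35 mm along x from the rod's origin.
- rack: Loose blue slide rack, about 150 g (varies), in the trough: basket 66 (x) x 80 (y) x 40 mm high. On each end wall (x = +30, -30 mm) a 10 mm wide post carries a white ring eyelet: 28 mm across, 16 mm hole, 6 mm thick. The holes lie on one line along x, 95 mm above the underside. Same both ways round. Origin: centre of underside, z up. Swings freely about the shaft when hung.
- rack_eye_a (a point): Centre of the eyelet hole at the rack's +x end (30 mm from the middle, 95 mm above the underside).
- rack_eye_b (a point): Centre of the eyelet hole at the rack's -x end (30 mm from the middle, 95 mm above the underside).
- trough: White open trough, fixed to the bench, 106 (x) x 118 (y) x 40 mm high, walls and floor 5 mm. Origin: centre of its underside on the bench; the rack stands on its floor, nearly parallel to it, with about 15 mm to spare on each side.
- petri: Bystander: closed petri dish, 90 mm across, 15 mm high; origin at the centre of its underside.
- eyepiece: Bystander: black microscope eyepiece standing upright, 42 mm across, 50 mm high; origin at the centre of its underside.
- oil: Bystander: small amber bottle of immersion oil, 32 mm across, 62 mm high; origin at the centre of its underside.

How it is judged:
By the outcome, as a careful person would: the job done as asked, in the order asked, and still so for the second after the job is handed in, while the arm keeps its last pose, push and grip.
It also fails if it takes over 64 s, if anything falls off the work surface, if the arm or the gripper's body presses on something with over 40 N, if the wrist force passes 120 N, or if a joint passes its speed limit or range.

## Working session

There is one attempt and no reset: what is moved stays moved. The work goes in short steps, Python scripts to look and compute and a tool call to move; the robot and the scene stay as the last step left them, time stands still between calls to the robot, and variables do not carry over. Pictures are saved under pics/ and viewed, about 8 in all and at most 12, crops included, and the job is handed in when it is done.

Besides the shell and the picture viewer there is one more tool, called in YAML: its name, and indented under it one key for each argument. apply_moves: Moves the arm, as the interface text tells. Its arguments: {"type":"object","properties":{"increments":{"type":"array"}},"required":["increments"]}

```bash
mkdir -p pics; python3 - <<'E'
from cell import *
import cv2
for n in("side","top"):
    cv2.imwrite(f"pics/{n}0.png",get_image(n)[:,:,::-1]); print(n,calibration(n))
print(read_state())
E
```

```text
side {'camera_matrix': array([[454.51579604,   0.        , 289.97584914],
       [  0.        , 454.51579604, 211.62204929],
       [  0.        ,   0.        ,   1.        ]]), 'origin': array([402.66428636, 731.07253362, 704.20254799]), 'attitude': array([ 0.81937494,  0.02169003, -2.91830564])}
top {'camera_matrix': array([[499.42191498,   0.        , 282.04579924],
       [  0.        , 499.42191498, 211.32191591],
       [  0.        ,   0.        ,   1.        ]]), 'origin': array([ 369.5382907 ,   66.81651851, 1215.8194531 ]), 'attitude': array([ 0.16257761, -0.01546119, -1.5705673 ])}
{'clock': 0.1, 'qpos': array([ 1.17217211,  0.62926287,  0.03842938,  1.51826475, -0.02700823,
        0.99633591, -0.01997583]), 'qd': array([ 4.75734121e-04, -2.97327160e-03, -6.06358563e-05, -1.39442776e-03,
       -4.61855991e-04, -6.79833878e-04, -4.10013270e-04]), 'tau': array([ 3.70988317e-03, -5.64538229e+01,  1.23028859e+00, -1.93976158e+01,
        1.11961717e-02,  5.37589513e-03, -5.45375926e-06]), 'eef_pos': array([ 212.1956818 , -613.71628268,  194.67589324]), 'tool_rot': array([-3.13983906e+00,  2.52320964e-06,  3.32856426e-01]), 'force': array([ 0.04095503, -0.00070445, -0.40205138]), 'torque': array([-0.02622681,  0.04208136,  0.03561007]), 'width': 85.67383059928484}
```

View pics/side0.png

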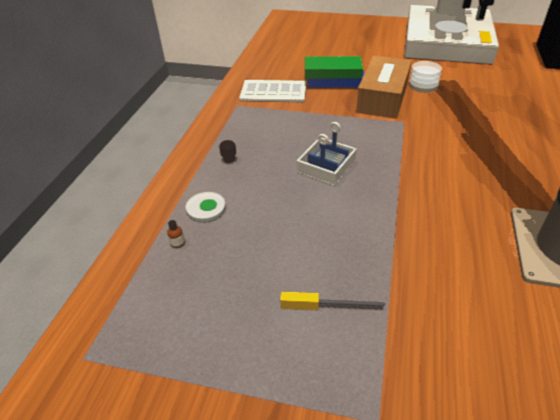

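View pics/top0.png

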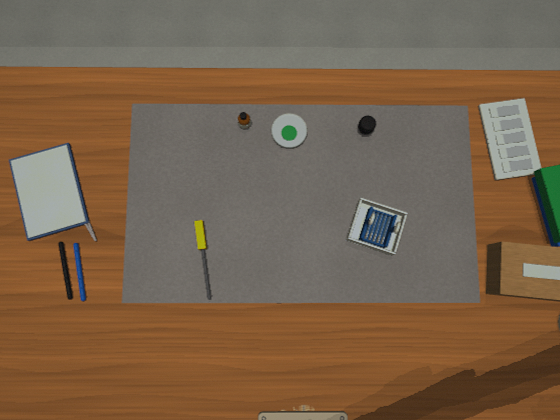

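```bash
cat > h.py <<'E'
import numpy as np, cv2
from scipy.spatial.transform import Rotation as R
from cell import *
def cam(n):
    c=calibration(n); return c['camera_matrix'],c['origin'],R.from_euler('xyz',c['attitude']).as_matrix()
def ray(n,u,v):
    K,o,A=cam(n); d=A@(np.diag([1,-1,-1])@np.linalg.solve(K,[u,v,1])); return o,d/np.linalg.norm(d)
def onz(n,u,v,z):
    o,d=ray(n,u,v); return o+d*(z-o[2])/d[2]
def tri(p,q):
    (o,d),(e,f)=ray('side',*p),ray('top',*q)
    s=np.linalg.lstsq(np.c_[d,-f],e-o,rcond=None)[0]; a,b=o+s[0]*d,e+s[1]*f
    return (a+b)/2,np.linalg.norm(a-b)
def pix(n,P):
    K,o,A=cam(n); c=np.diag([1,-1,-1])@A.T@(np.asarray(P,float)-o); c=K@c; return c[:2]/c[2]
def crop(n,im,u,v,w,h,k,f):
    cv2.imwrite(f,cv2.resize(im[v:v+h,u:u+w,::-1],None,fx=k,fy=k,interpolation=cv2.INTER_CUBIC))
E
python3 - <<'E'
from h import *
s=get_image('side');t=get_image('top')
a=cv2.resize(s[110:190,290:370,::-1],(400,400),interpolation=cv2.INTER_CUBIC)
b=cv2.resize(t[186:266,336:416,::-1],(400,400),interpolation=cv2.INTER_CUBIC)
cv2.imwrite('pics/rack1.png',np.hstack([a,b]))
a=cv2.resize(s[250:350,270:400,::-1],(400,308),interpolation=cv2.INTER_CUBIC)
b=cv2.resize(t[210:310,150:250,::-1],(400,400),interpolation=cv2.INTER_CUBIC)
for n,im in(('side',s),('top',t)):
    i=im.astype(int); m=((i[...,0]>150)&(i[...,1]>120)&(i[...,2]<70)).astype(np.uint8)
    k,l,st,c=cv2.connectedComponentsWithStats(m)
    for j in range(1,k):
        if st[j,4]>30: print(n,st[j],c[j],cv2.minAreaRect(np.argwhere(l==j)[:,::-1].astype(np.float32)))
    # dark shaft
    g=im.astype(int).sum(2); reg=np.zeros_like(g,bool)
    if n=='top': reg[248:300,195:216]=1
    else: reg[292:312,318:386]=1
    bg=np.median(g[reg]); w=(reg&(g<bg-60)); P=np.argwhere(w)[:,::-1]
    print(bg,len(P),P.min(0),P.max(0),cv2.fitLine(P.astype(np.float32),cv2.DIST_L2,0,.01,.01).ravel())
    ax=1 if n=='top' else 0; print([tuple(q) for q in P[np.argsort(P[:,ax])][-6:]])
print(onz('top',201,235,28), onz('top',209,297,14))
E
```

```text
side [259  20  14  22  64] [264.53125  31.1875 ] ((264.5588073730469, 30.23529052734375), (4.2874650955200195, 24.18130111694336), 30.963756561279297)
side [480  31  11  12  98] [484.98979592  36.55102041] ((485.0, 36.5), (11.0, 10.0), 90.0)
side [209  71  30  46 245] [222.71428571  93.28571429] ((222.23072814941406, 92.65384674072266), (7.211102485656738, 52.41917037963867), 33.690067291259766)
side [125 153  60  91 551] [150.7277677  200.24500907] ((152.0618438720703, 196.13917541503906), (9.546455383300781, 107.06673431396484), 32.34744644165039)
side [ 94 252  16  22  62] [101.70967742 261.11290323] ((100.99665069580078, 262.14764404296875), (3.7684669494628906, 25.805805206298828), 34.99202346801758)
side [280 292  39  11 359] [299.56267409 296.83008357] ((299.16802978515625, 296.8031005859375), (38.00621032714844, 9.399385452270508), 2.602562189102173)
side [  5 335  58  84 214] [ 32.46728972 377.74299065] ((33.384613037109375, 376.42303466796875), (2.773500919342041, 100.67809295654297), 33.6900634765625)
379.0 544 [318 299] [384 309] [9.9923372e-01 3.9139871e-02 3.5051837e+02 3.0443384e+02]
[(np.int64(383), np.int64(304)), (np.int64(383), np.int64(302)), (np.int64(383), np.int64(305)), (np.int64(384), np.int64(305)), (np.int64(384), np.int64(303)), (np.int64(384), np.int64(304))]
top [195 220  10  29 203] [199.52216749 234.28078818] ((199.502197265625, 234.26638793945312), (28.15087127685547, 7.136840343475342), 82.40535736083984)
319.0 228 [199 248] [211 299] [1.3163419e-01 9.9129838e-01 2.0594737e+02 2.7304385e+02]
[(np.int64(209), np.int64(298)), (np.int64(210), np.int64(298)), (np.int64(211), np.int64(298)), (np.int64(208), np.int64(299)), (np.int64(209), np.int64(299)), (np.int64(210), np.int64(299))]
[506.61654426 241.86665745  28.        ] [360.7203744  221.14012247  14.        ]
```

View pics/rack1.png

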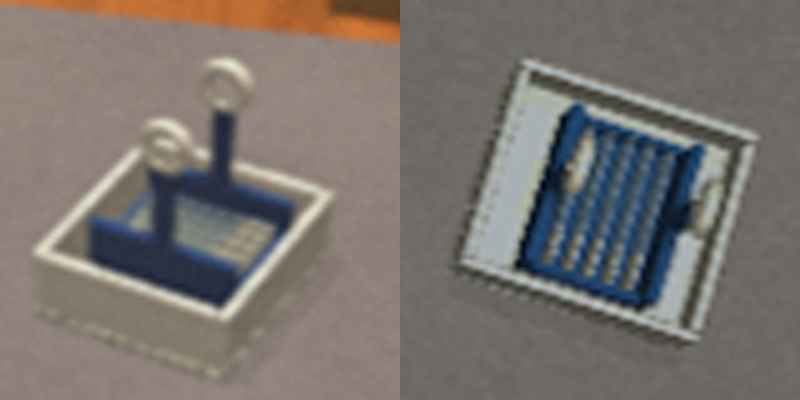

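```bash
python3 - <<'E'
from h import *
A,ea=tri((322.8,138.8),(371.2,218)); B,eb=tri((335,126.6),(397.2,227))
print(A,ea,B,eb,np.linalg.norm(A-B),np.arctan2(*(A-B)[[1,0]]), (A+B)/2)
# trough outline, top rim z=40 : crop corners
for x,y in((123,60),(355,135),(297,342),(60,265)):
    print(onz('top',(x+.5)/5+335.5,(y+.5)/5+185.5,40))
# rod
print('handle side c', tri((299.5,296.8),(200,235)))
for z in(0,14,28): print(z,onz('top',200,235,z),onz('top',209.5,299,z))
i=get_image('top').astype(int)
m=(i[...,0]>90)&(i[...,1]>80)&(i[...,2]<60); m[:,:185]=0;m[:,220:]=0;m[:210]=0;m[260:]=0
P=np.argwhere(m)[:,::-1].astype(np.float32); print(len(P),P.min(0),P.max(0),cv2.minAreaRect(P))
im=get_image('top'); crop('top',im,170,205,80,110,6,'pics/rod2.png')
E
```

```text
[ 537.68391306 -151.86252169  102.79472392] 0.5802388366767758 [ 517.65188706 -210.3371649   101.76379702] 0.9899398181384341 61.819323629083804 1.2407503096566723 [ 527.66790006 -181.0998433   102.27926047]
[ 596.36093244 -139.12609208   40.        ]
[ 560.1531474  -249.59644924   40.        ]
[ 461.04149513 -218.10285004   40.        ]
[ 497.35316331 -106.700909     40.        ]
handle side c (array([508.61930987, 244.60830001,  26.40586749]), np.float64(3.6277826891034195))
0 [509.84291969 248.42919271   0.        ] [355.90073562 221.63137637   0.        ]
14 [508.22733047 246.33794681  14.        ] [356.05777026 219.84870378  14.        ]
28 [506.61174124 244.24670092  28.        ] [356.2148049  218.06603119  28.        ]
239 [194. 220.] [205. 248.] ((199.8777313232422, 234.08299255371094), (28.679523468017578, 8.326313972473145), 82.40535736083984)
```

View pics/rod2.png

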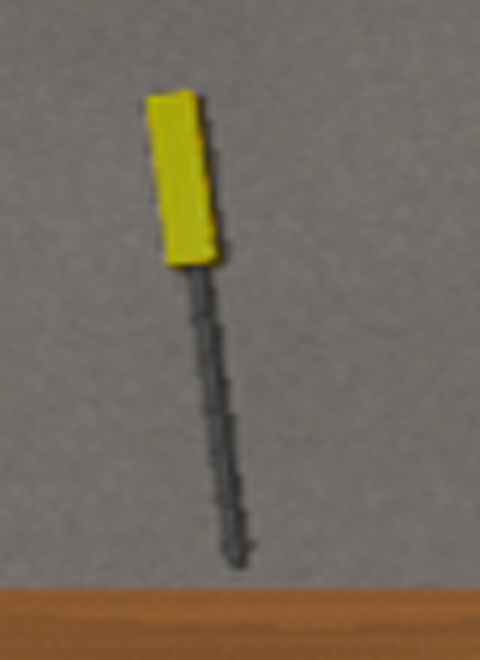

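```bash
python3 - <<'E'
from h import *
f=lambda v:205.947+(v-273.04)*.1328
a,b=onz('top',f(252),252,14),onz('top',f(297),297,14)
d=a-b; print('shaft yaw',np.arctan2(d[1],d[0]))
g=lambda x,y:((x+.5)/6+169.5,(y+.5)/6+204.5)
C=[onz('top',*g(*p),28) for p in((146,97),(193,92),(217,260),(166,265))]
for c in C:print(c)
T=onz('top',*g(236,565),14);H=np.mean(C,0);d=(H-T)
print(H,T,np.hypot(d[0],d[1]),np.arctan2(d[1],d[0]))
ts=onz('side',384.5,304.5,14); print('side tip',ts, 'neck side',onz('side',319,303,14))
E
```

```text
shaft yaw 0.15696600933841506
[540.9187242  259.70819923  28.        ]
[542.98327051 241.03396603  28.        ]
[475.77803179 229.79092216  28.        ]
[473.7638227  249.88338445  28.        ]
[508.3609623  245.10411797  28.        ] [356.64020092 221.23950877  14.        ] 153.58616150169627 0.15601469351573719
side tip [357.89824989 220.55808225  14.        ] neck side [474.69752386 241.82624001  14.        ]
```

apply_moves:
  increments:
    - {"tx": 0.32,"ty": 0.3,"rz": -1}
    - {"tx": 0.32,"ty": 0.3,"rz": -1}
    - {"tx": 0.32,"ty": 0.3,"rz": -1}
    - {"tx": 0.32,"ty": 0.3,"rz": -1}
    - {"tx": 0.32,"ty": 0.3,"rz": -1}
    - {"tx": 0.32,"ty": 0.3,"rz": -1}
    - {"tx": 0.32,"ty": 0.3,"rz": -1}
    - {"tx": 0.32,"ty": 0.3,"rz": -1}
    - {"tx": 0.32,"ty": 0.3,"rz": -1}
    - {"tx": 0.32,"ty": 0.3,"rz": -1}

```text
$.increments[0]: bad value
```

apply_moves:
  increments:
    - {"tx": 0.32,"ty": 0.3,"tz": 0.0,"rx": 0.0,"ry": 0.0,"rz": -1.0,"claw": 0.085}
    - {"tx": 0.32,"ty": 0.3,"tz": 0.0,"rx": 0.0,"ry": 0.0,"rz": -1.0,"claw": 0.085}
    - {"tx": 0.32,"ty": 0.3,"tz": 0.0,"rx": 0.0,"ry": 0.0,"rz": -1.0,"claw": 0.085}
    - {"tx": 0.32,"ty": 0.3,"tz": 0.0,"rx": 0.0,"ry": 0.0,"rz": -1.0,"claw": 0.085}
    - {"tx": 0.32,"ty": 0.3,"tz": 0.0,"rx": 0.0,"ry": 0.0,"rz": -1.0,"claw": 0.085}
    - {"tx": 0.32,"ty": 0.3,"tz": 0.0,"rx": 0.0,"ry": 0.0,"rz": -1.0,"claw": 0.085}
    - {"tx": 0.32,"ty": 0.3,"tz": 0.0,"rx": 0.0,"ry": 0.0,"rz": -1.0,"claw": 0.085}
    - {"tx": 0.32,"ty": 0.3,"tz": 0.0,"rx": 0.0,"ry": 0.0,"rz": -1.0,"claw": 0.085}
    - {"tx": 0.32,"ty": 0.3,"tz": 0.0,"rx": 0.0,"ry": 0.0,"rz": -1.0,"claw": 0.085}
    - {"tx": 0.32,"ty": 0.3,"tz": 0.0,"rx": 0.0,"ry": 0.0,"rz": -1.0,"claw": 0.085}

```text
clock: 1.3
eef_pos: [538.3, -306.8, 195.3]
tool_rot: [-3.138, -0.005, 0.256]
force: [0.3, -0.3, 0.1]
width: 85.5
```

apply_moves:
  increments:
    - {"tx": -0.039,"ty": 0.557,"tz": 0.0,"rx": 0.0,"ry": 0.0,"rz": -1.02,"claw": 0.085}
    - {"tx": -0.039,"ty": 0.557,"tz": 0.0,"rx": 0.0,"ry": 0.0,"rz": -1.02,"claw": 0.085}
    - {"tx": -0.039,"ty": 0.557,"tz": 0.0,"rx": 0.0,"ry": 0.0,"rz": -1.02,"claw": 0.085}
    - {"tx": -0.039,"ty": 0.557,"tz": 0.0,"rx": 0.0,"ry": 0.0,"rz": -1.02,"claw": 0.085}
    - {"tx": -0.039,"ty": 0.557,"tz": 0.0,"rx": 0.0,"ry": 0.0,"rz": -1.02,"claw": 0.085}
    - {"tx": -0.039,"ty": 0.557,"tz": 0.0,"rx": 0.0,"ry": 0.0,"rz": -1.02,"claw": 0.085}
    - {"tx": -0.039,"ty": 0.557,"tz": 0.0,"rx": 0.0,"ry": 0.0,"rz": -1.02,"claw": 0.085}
    - {"tx": -0.039,"ty": 0.557,"tz": 0.0,"rx": 0.0,"ry": 0.0,"rz": -1.02,"claw": 0.085}
    - {"tx": -0.039,"ty": 0.557,"tz": 0.0,"rx": 0.0,"ry": 0.0,"rz": -1.02,"claw": 0.085}
    - {"tx": -0.039,"ty": 0.557,"tz": 0.0,"rx": 0.0,"ry": 0.0,"rz": -1.02,"claw": 0.085}
    - {"tx": -0.039,"ty": 0.557,"tz": 0.0,"rx": 0.0,"ry": 0.0,"rz": -1.02,"claw": 0.085}
    - {"tx": -0.039,"ty": 0.557,"tz": 0.0,"rx": 0.0,"ry": 0.0,"rz": -1.02,"claw": 0.085}

```text
clock: 2.5
eef_pos: [491.7, 250.6, 195.5]
tool_rot: [-3.137, -0.001, 0.166]
force: [-0.5, 0.0, -0.1]
width: 84.9
```

apply_moves:
  increments:
    - {"tx": 0.0,"ty": 0.0,"tz": -0.1,"rx": 0.0,"ry": 0.0,"rz": 0.0,"claw": 0.06}
    - {"tx": 0.0,"ty": 0.0,"tz": -0.1,"rx": 0.0,"ry": 0.0,"rz": 0.0,"claw": 0.06}
    - {"tx": 0.0,"ty": 0.0,"tz": -0.1,"rx": 0.0,"ry": 0.0,"rz": 0.0,"claw": 0.06}
    - {"tx": 0.0,"ty": 0.0,"tz": -0.1,"rx": 0.0,"ry": 0.0,"rz": 0.0,"claw": 0.06}
    - {"tx": 0.0,"ty": 0.0,"tz": -0.1,"rx": 0.0,"ry": 0.0,"rz": 0.0,"claw": 0.06}
    - {"tx": 0.0,"ty": 0.0,"tz": -0.1,"rx": 0.0,"ry": 0.0,"rz": 0.0,"claw": 0.06}
    - {"tx": 0.0,"ty": 0.0,"tz": -0.1,"rx": 0.0,"ry": 0.0,"rz": 0.0,"claw": 0.06}
    - {"tx": 0.0,"ty": 0.0,"tz": -0.1,"rx": 0.0,"ry": 0.0,"rz": 0.0,"claw": 0.06}

```text
clock: 3.3
eef_pos: [494.1, 243.0, 96.9]
tool_rot: [-3.141, -0.002, 0.156]
force: [-0.4, -0.3, 0.0]
width: 59.8
```

```bash
python3 - <<'E'
from h import *
print(read_state())
s=get_image('side');t=get_image('top')
a=cv2.resize(s[200:350,250:400,::-1],(400,400),interpolation=cv2.INTER_CUBIC)
b=cv2.resize(t[190:310,140:260,::-1],(400,400),interpolation=cv2.INTER_CUBIC)
cv2.imwrite('pics/pre3.png',np.hstack([a,b]))
E
```

```text
{'clock': 3.3, 'qpos': array([-0.53269691,  0.61935388,  0.03744028,  1.89498823, -0.03716981,
        0.62548454, -1.88653319]), 'qd': array([-0.00281142,  0.0130051 , -0.00069149,  0.00571915,  0.00030456,
       -0.00092226,  0.00032551]), 'tau': array([ 3.91452829e-02, -5.01943231e+01,  1.19138170e+00, -1.36393118e+01,
        9.25351284e-03, -1.15965796e-02,  3.55063339e-04]), 'eef_pos': array([494.11704313, 242.99628281,  96.86072241]), 'tool_rot': array([-3.14074416e+00, -2.27155176e-03,  1.56383570e-01]), 'force': array([-0.35352895, -0.25555187,  0.01140164]), 'torque': array([-0.03490128,  0.02188266, -0.0335184 ]), 'width': 59.76183602925947}
```

View pics/pre3.png

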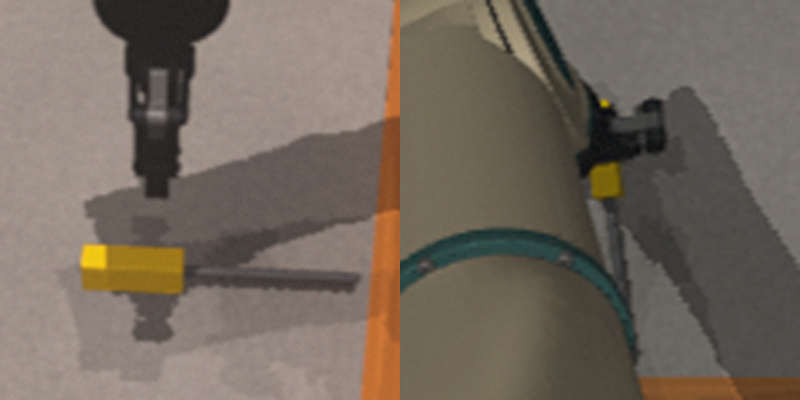

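apply_moves:
  increments:
    - {"tx": 0.0,"ty": 0.0,"tz": -0.06,"rx": 0.0,"ry": 0.0,"rz": 0.0,"claw": 0.05}
    - {"tx": 0.0,"ty": 0.0,"tz": -0.06,"rx": 0.0,"ry": 0.0,"rz": 0.0,"claw": 0.05}
    - {"tx": 0.0,"ty": 0.0,"tz": -0.08,"rx": 0.0,"ry": 0.0,"rz": 0.0,"claw": 0.05}
    - {"tx": 0.0,"ty": 0.0,"tz": -0.085,"rx": 0.0,"ry": 0.0,"rz": 0.0,"claw": 0.05}
    - {"tx": 0.0,"ty": 0.0,"tz": -0.09,"rx": 0.0,"ry": 0.0,"rz": 0.0,"claw": 0.05}
    - {"tx": 0.0,"ty": 0.0,"tz": -0.09,"rx": 0.0,"ry": 0.0,"rz": 0.0,"claw": 0.05}
    - {"tx": 0.0,"ty": 0.0,"tz": -0.09,"rx": 0.0,"ry": 0.0,"rz": 0.0,"claw": 0.05}

```text
clock: 4.1
eef_pos: [493.9, 242.9, 6.4]
tool_rot: [-3.141, -0.001, 0.157]
force: [-0.4, 0.3, 0.0]
width: 49.7
```

apply_moves:
  increments:
    - {"tx": 0.0,"ty": 0.0,"tz": -0.002,"rx": 0.0,"ry": 0.0,"rz": 0.0,"claw": 0.03}
    - {"tx": 0.0,"ty": 0.0,"tz": -0.002,"rx": 0.0,"ry": 0.0,"rz": 0.0,"claw": 0.03}
    - {"tx": 0.0,"ty": 0.0,"tz": -0.002,"rx": 0.0,"ry": 0.0,"rz": 0.0,"claw": 0.0}
    - {"tx": 0.0,"ty": 0.0,"tz": -0.002,"rx": 0.0,"ry": 0.0,"rz": 0.0,"claw": 0.0}
    - {"tx": 0.0,"ty": 0.0,"tz": -0.002,"rx": 0.0,"ry": 0.0,"rz": 0.0,"claw": 0.0}
    - {"tx": 0.0,"ty": 0.0,"tz": -0.002,"rx": 0.0,"ry": 0.0,"rz": 0.0,"claw": 0.0}
    - {"tx": 0.0,"ty": 0.0,"tz": -0.002,"rx": 0.0,"ry": 0.0,"rz": 0.0,"claw": 0.0}
    - {"tx": 0.0,"ty": 0.0,"tz": -0.002,"rx": 0.0,"ry": 0.0,"rz": 0.0,"claw": 0.0}

```text
clock: 4.9
eef_pos: [493.4, 242.7, 3.5]
tool_rot: [3.142, -0.0, 0.156]
force: [0.4, 1.2, 0.1]
width: -0.2
```

```bash
python3 - <<'E'
from h import *
s=get_image('side');t=get_image('top')
a=cv2.resize(s[200:350,250:400,::-1],(400,400),interpolation=cv2.INTER_CUBIC)
b=cv2.resize(t[190:310,140:260,::-1],(400,400),interpolation=cv2.INTER_CUBIC)
cv2.imwrite('pics/pre4.png',np.hstack([a,b])); print(pix('side',[493.4,242.7,3.5]),read_state()['width'])
E
```

```text
[308.81998721 305.02129661] 0.25921685728315097
```

View pics/pre4.png

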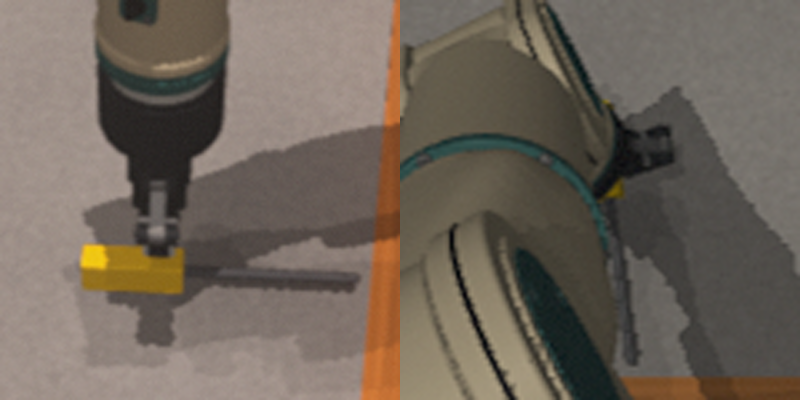

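```bash
python3 - <<'E'
from h import *
print(read_state())
for P,v in(((494.1,243,96.9),195),((493.4,242.7,3.5),258)):
    for dz in(0,10,20,30,40): print(dz,pix('side',np.add(P,[0,0,dz])), end=' ')
    print('seen',250+157/2.667,200+v/2.667)
E
```

```text
{'clock': 5.0, 'qpos': array([-0.52465532,  0.77282114,  0.02537944,  1.94076769, -0.04259681,
        0.42860055, -1.88197924]), 'qd': array([ 6.83822218e-04, -5.09547391e-05,  1.27486344e-03,  7.17648741e-04,
        1.03560594e-03, -1.83629534e-03,  9.57125122e-04]), 'tau': array([-2.38559909e-05, -5.34943879e+01,  1.21729106e+00, -9.58357751e+00,
        5.37793996e-03,  1.39726446e-03,  8.74874956e-06]), 'eef_pos': array([493.3180211 , 242.65596499,   3.49067992]), 'tool_rot': array([3.14154286e+00, 8.05858071e-05, 1.56550707e-01]), 'force': array([-0.01178458,  0.23144133, -0.15343286]), 'torque': array([ 0.03744397, -0.01339488,  0.0128778 ]), 'width': 0.25921685728315097}
0 [308.74514211 272.83453533] 10 [308.7834899  269.06471372] 20 [308.82252362 265.22746182] 30 [308.86226183 261.32095415] 40 [308.90272378 257.34329871] seen 308.86764154480693 273.1158605174353
0 [308.81998721 305.02129661] 10 [308.85601175 301.8035576 ] 20 [308.89263092 298.53270614] 30 [308.92985955 295.20741625] 40 [308.967713   291.82631747] seen 308.86764154480693 296.7379077615298
```

apply_moves:
  increments:
    - {"tx": 0.0,"ty": 0.0,"tz": 0.05,"rx": 0.0,"ry": 0.0,"rz": 0.0,"claw": 0.0}
    - {"tx": 0.0,"ty": 0.0,"tz": 0.06,"rx": 0.0,"ry": 0.0,"rz": 0.0,"claw": 0.0}
    - {"tx": 0.0,"ty": 0.0,"tz": 0.06,"rx": 0.0,"ry": 0.0,"rz": 0.0,"claw": 0.0}
    - {"tx": 0.0,"ty": 0.0,"tz": 0.06,"rx": 0.0,"ry": 0.0,"rz": 0.0,"claw": 0.0}

```text
clock: 5.4
eef_pos: [493.1, 242.6, 63.3]
tool_rot: [3.142, 0.0, 0.157]
force: [-1.2, -0.0, -0.4]
width: -0.2
```

```bash
python3 - <<'E'
from h import *
e=read_state()['eef_pos'];print(e,read_state()['width'])
s=get_image('side');t=get_image('top')
a=cv2.resize(s[220:340,260:380,::-1],(400,400),interpolation=cv2.INTER_CUBIC)
b=cv2.resize(t[190:310,140:260,::-1],(400,400),interpolation=cv2.INTER_CUBIC)
for dz in(0,20):
    p=pix('side',e+[0,0,dz]);q=pix('top',e+[0,0,dz])
    cv2.circle(a,tuple(int(x) for x in (p-[260,220]+.5)*400/120),3,(0,0,255),1)
    cv2.circle(b,tuple(int(x) for x in (q-[140,190]+.5)*400/120),3,(0,0,255),1)
cv2.imwrite('pics/pre5.png',np.hstack([a,b]))
E
```

```text
[493.06795735 242.55404367  63.32035632] -0.18768183213782424
```

View pics/pre5.png

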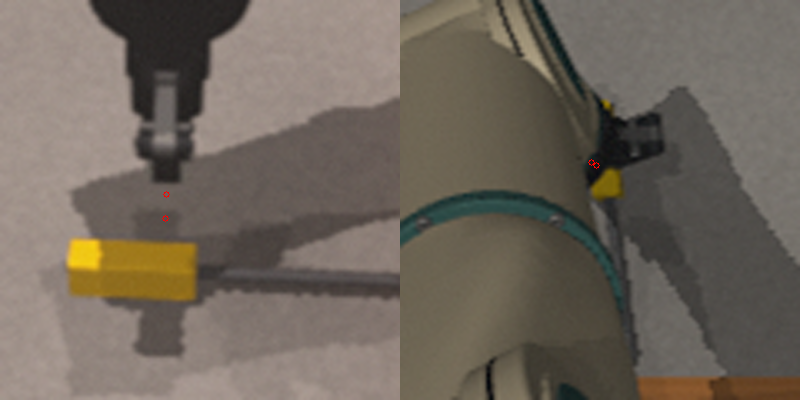

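apply_moves:
  increments:
    - {"tx": 0.0,"ty": 0.0,"tz": 0.0,"rx": 0.0,"ry": 0.0,"rz": 0.0,"claw": 0.045}
    - {"tx": 0.0,"ty": 0.0,"tz": 0.0,"rx": 0.0,"ry": 0.0,"rz": 0.0,"claw": 0.045}
    - {"tx": 0.0,"ty": 0.0,"tz": 0.0,"rx": 0.0,"ry": 0.0,"rz": 0.0,"claw": 0.045}
    - {"tx": 0.0,"ty": 0.0,"tz": 0.0,"rx": 0.0,"ry": 0.0,"rz": 0.0,"claw": 0.045}
    - {"tx": 0.0,"ty": 0.0,"tz": -0.04,"rx": 0.0,"ry": 0.0,"rz": 0.0,"claw": 0.045}
    - {"tx": 0.0,"ty": 0.0,"tz": -0.06,"rx": 0.0,"ry": 0.0,"rz": 0.0,"claw": 0.045}
    - {"tx": 0.0,"ty": 0.0,"tz": -0.07,"rx": 0.0,"ry": 0.0,"rz": 0.0,"claw": 0.045}
    - {"tx": 0.0,"ty": 0.0,"tz": -0.075,"rx": 0.0,"ry": 0.0,"rz": 0.0,"claw": 0.045}
    - {"tx": 0.0,"ty": 0.0,"tz": -0.075,"rx": 0.0,"ry": 0.0,"rz": 0.0,"claw": 0.045}
    - {"tx": 0.0,"ty": 0.0,"tz": -0.075,"rx": 0.0,"ry": 0.0,"rz": 0.0,"claw": 0.045}

```text
clock: 6.5
eef_pos: [494.1, 243.0, -10.7]
tool_rot: [-3.141, -0.002, 0.156]
force: [-0.5, 0.4, 0.1]
width: 44.9
```

```bash
python3 - <<'E'
from h import *
e=read_state();print(e['eef_pos'],e['width'],e['force'])
s=get_image('side')
a=cv2.resize(s[220:340,260:380,::-1],(480,480),interpolation=cv2.INTER_CUBIC)
cv2.imwrite('pics/pre6.png',a)
E
```

```text
[494.08413452 243.01293713 -10.69158134] 44.943320472389935 [-0.54006159  0.43577788  0.13954557]
```

View pics/pre6.png

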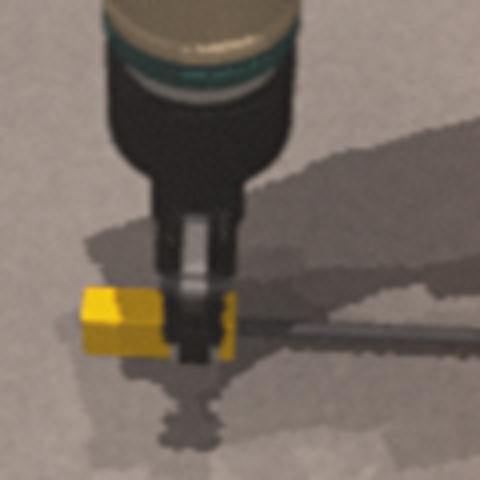

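apply_moves:
  increments:
    - {"tx": 0.0,"ty": 0.0,"tz": -0.003,"rx": 0.0,"ry": 0.0,"rz": 0.0,"claw": 0.035}
    - {"tx": 0.0,"ty": 0.0,"tz": -0.005,"rx": 0.0,"ry": 0.0,"rz": 0.0,"claw": 0.03}
    - {"tx": 0.0,"ty": 0.0,"tz": -0.005,"rx": 0.0,"ry": 0.0,"rz": 0.0,"claw": 0.025}
    - {"tx": 0.0,"ty": 0.0,"tz": -0.005,"rx": 0.0,"ry": 0.0,"rz": 0.0,"claw": 0.025}
    - {"tx": 0.0,"ty": 0.0,"tz": -0.005,"rx": 0.0,"ry": 0.0,"rz": 0.0,"claw": 0.0}
    - {"tx": 0.0,"ty": 0.0,"tz": -0.005,"rx": 0.0,"ry": 0.0,"rz": 0.0,"claw": 0.0}
    - {"tx": 0.0,"ty": 0.0,"tz": -0.005,"rx": 0.0,"ry": 0.0,"rz": 0.0,"claw": 0.0}
    - {"tx": 0.0,"ty": 0.0,"tz": -0.005,"rx": 0.0,"ry": 0.0,"rz": 0.0,"claw": 0.0}
    - {"tx": 0.0,"ty": 0.0,"tz": -0.005,"rx": 0.0,"ry": 0.0,"rz": 0.0,"claw": 0.0}

```text
clock: 7.45
eef_pos: [493.4, 242.7, -16.2]
tool_rot: [-3.142, -0.0, 0.156]
force: [-2.2, -0.1, 5.0]
width: 18.1
```

apply_moves:
  increments:
    - {"tx": 0.0,"ty": 0.0,"tz": 0.02,"rx": 0.0,"ry": 0.0,"rz": 0.0,"claw": 0.0}
    - {"tx": 0.0,"ty": 0.0,"tz": 0.05,"rx": 0.0,"ry": 0.0,"rz": 0.0,"claw": 0.0}
    - {"tx": 0.0,"ty": 0.0,"tz": 0.08,"rx": 0.0,"ry": 0.0,"rz": 0.0,"claw": 0.0}
    - {"tx": 0.0,"ty": 0.0,"tz": 0.12,"rx": 0.0,"ry": 0.0,"rz": 0.0,"claw": 0.0}
    - {"tx": 0.0,"ty": 0.0,"tz": 0.12,"rx": 0.0,"ry": 0.0,"rz": 0.0,"claw": 0.0}
    - {"tx": 0.0,"ty": 0.0,"tz": 0.12,"rx": 0.0,"ry": 0.0,"rz": 0.0,"claw": 0.0}

```text
clock: 8.05
eef_pos: [493.8, 242.9, 104.0]
tool_rot: [-3.141, -0.002, 0.156]
force: [-0.7, 0.0, -1.3]
width: 18.2
```

apply_moves:
  increments:
    - {"tx": 0.01,"ty": -0.02,"tz": 0.0,"rx": 0.0,"ry": 0.0,"rz": 1.3,"claw": 0.0}
    - {"tx": 0.02,"ty": -0.04,"tz": 0.0,"rx": 0.0,"ry": 0.0,"rz": 2.6,"claw": 0.0}
    - {"tx": 0.03,"ty": -0.06,"tz": 0.0,"rx": 0.0,"ry": 0.0,"rz": 3.9,"claw": 0.0}
    - {"tx": 0.04,"ty": -0.08,"tz": 0.0,"rx": 0.0,"ry": 0.0,"rz": 5.2,"claw": 0.0}
    - {"tx": 0.05,"ty": -0.1,"tz": 0.0,"rx": 0.0,"ry": 0.0,"rz": 6.5,"claw": 0.0}
    - {"tx": 0.06,"ty": -0.13,"tz": 0.0,"rx": 0.0,"ry": 0.0,"rz": 7.8,"claw": 0.0}
    - {"tx": 0.07,"ty": -0.16,"tz": 0.0,"rx": 0.0,"ry": 0.0,"rz": 9.1,"claw": 0.0}
    - {"tx": 0.08,"ty": -0.18,"tz": 0.0,"rx": 0.0,"ry": 0.0,"rz": 10.4,"claw": 0.0}
    - {"tx": 0.095,"ty": -0.2,"tz": 0.0,"rx": 0.0,"ry": 0.0,"rz": 11.6,"claw": 0.0}
    - {"tx": 0.104,"ty": -0.22,"tz": 0.0,"rx": 0.0,"ry": 0.0,"rz": 12.42,"claw": 0.0}
    - {"tx": 0.104,"ty": -0.22,"tz": 0.0,"rx": 0.0,"ry": 0.0,"rz": 12.42,"claw": 0.0}
    - {"tx": 0.104,"ty": -0.22,"tz": 0.0,"rx": 0.0,"ry": 0.0,"rz": 12.42,"claw": 0.0}

```text
clock: 9.25
eef_pos: [596.0, 22.6, 101.7]
tool_rot: [-3.138, 0.0, 1.238]
force: [0.1, 0.1, -0.9]
width: 18.0
```

apply_moves:
  increments:
    - {"tx": 0.0,"ty": 0.0,"tz": -0.02,"rx": 0.0,"ry": 0.0,"rz": 0.0,"claw": 0.0}
    - {"tx": 0.0,"ty": 0.0,"tz": -0.034,"rx": 0.0,"ry": 0.0,"rz": 0.0,"claw": 0.0}
    - {"tx": 0.0,"ty": 0.0,"tz": -0.034,"rx": 0.0,"ry": 0.0,"rz": 0.0,"claw": 0.0}
    - {"tx": 0.0,"ty": 0.0,"tz": -0.034,"rx": 0.0,"ry": 0.0,"rz": 0.0,"claw": 0.0}
    - {"tx": 0.0,"ty": 0.0,"tz": -0.034,"rx": 0.0,"ry": 0.0,"rz": 0.0,"claw": 0.0}
    - {"tx": 0.0,"ty": 0.0,"tz": -0.034,"rx": 0.0,"ry": 0.0,"rz": 0.0,"claw": 0.0}

```text
clock: 9.85
eef_pos: [597.9, 22.9, 70.2]
tool_rot: [3.14, -0.001, 1.24]
force: [0.1, 0.2, -0.3]
width: 17.8
```

```bash
python3 - <<'E'
from h import *
e=read_state();print(e['eef_pos'],e['tool_rot'],e['width'],e['force'],e['torque'])
s=get_image('side');t=get_image('top')
a=cv2.resize(s[90:190,240:340+40,::-1][:, :100+40],(560,400),interpolation=cv2.INTER_CUBIC)
cv2.imwrite('pics/s7.png',cv2.resize(s[90:210,230:390,::-1],(800,600),interpolation=cv2.INTER_CUBIC))
cv2.imwrite('pics/t7.png',cv2.resize(t[150:270,280:440,::-1],(800,600),interpolation=cv2.INTER_CUBIC))
E
```

```text
[597.94100629  22.94163419  70.2483266 ] [ 3.14032220e+00 -6.26107356e-04  1.24049303e+00] 17.782627565285523 [ 0.14330344  0.21262296 -0.26135308] [0.00712239 0.01956985 0.00439204]
```

View pics/s7.png

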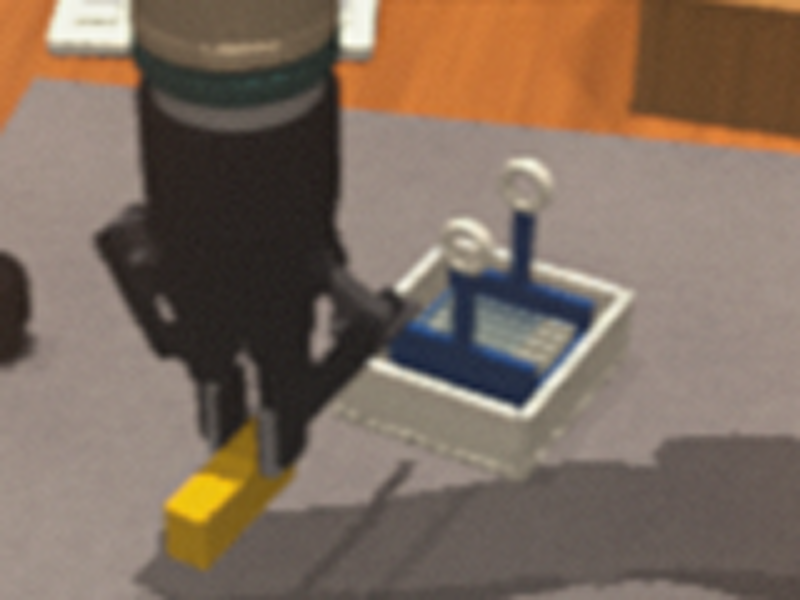

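View pics/t7.png

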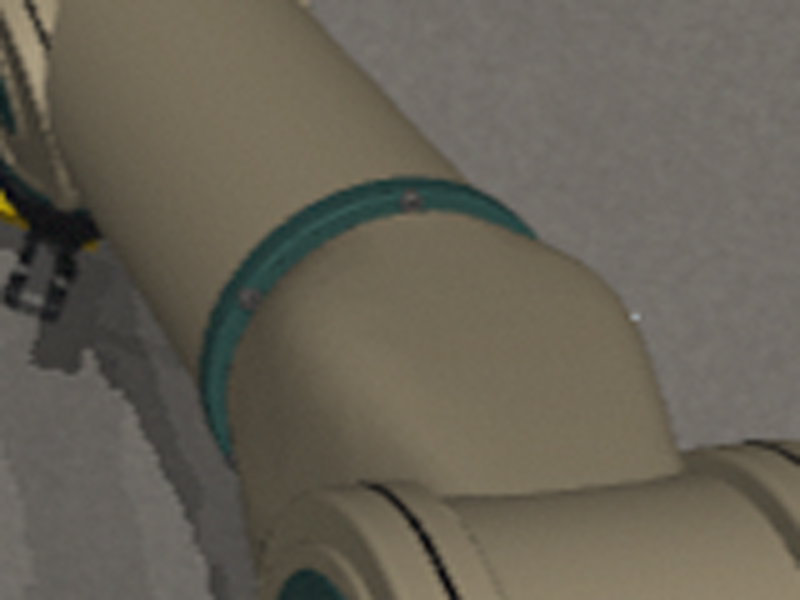

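```bash
python3 - <<'E'
from h import *
b=onz('side',359,105,0); print('box front-left bottom',b)
for z in(40,60,80,100,120): print(z,pix('side',[b[0],b[1],z]),pix('top',[b[0],b[1],z]))
print(read_state()['qpos'])
E
```

```text
box front-left bottom [ 484.83090893 -500.80190633    0.        ]
40 [360.11070498  92.93015435] [513.10844018 244.1581056 ]
60 [360.68318358  86.70912503] [517.14545642 243.32866547]
80 [361.26755391  80.35887022] [521.32126273 242.47070971]
100 [361.86419039  73.87532117] [525.64314157 241.58274208]
120 [362.47348333  67.25423654] [530.11889396 240.6631598 ]
[ 0.09347098  0.72580473 -0.28616426  1.77205768  0.3005351   0.68556548
 -0.68892707]
```

apply_moves:
  increments:
    - {"tx": 0.0,"ty": 0.0,"tz": 0.05,"rx": 0.0,"ry": 0.0,"rz": 0.0,"claw": 0.0}
    - {"tx": 0.0,"ty": 0.0,"tz": 0.1,"rx": 0.0,"ry": 0.0,"rz": -1.6,"claw": 0.0}
    - {"tx": -0.005,"ty": -0.02,"tz": 0.1,"rx": 0.0,"ry": 0.0,"rz": -3.2,"claw": 0.0}
    - {"tx": -0.01,"ty": -0.04,"tz": 0.1,"rx": 0.0,"ry": 0.0,"rz": -4.8,"claw": 0.0}
    - {"tx": -0.02,"ty": -0.06,"tz": 0.1,"rx": 0.0,"ry": 0.0,"rz": -6.4,"claw": 0.0}
    - {"tx": -0.03,"ty": -0.08,"tz": 0.1,"rx": 0.0,"ry": 0.0,"rz": -8.0,"claw": 0.0}
    - {"tx": -0.04,"ty": -0.1,"tz": 0.1,"rx": 0.0,"ry": 0.0,"rz": -9.6,"claw": 0.0}
    - {"tx": -0.04,"ty": -0.13,"tz": 0.1,"rx": 0.0,"ry": 0.0,"rz": -11.2,"claw": 0.0}
    - {"tx": -0.05,"ty": -0.16,"tz": 0.1,"rx": 0.0,"ry": 0.0,"rz": -12.8,"claw": 0.0}
    - {"tx": -0.06,"ty": -0.18,"tz": 0.1,"rx": 0.0,"ry": 0.0,"rz": -14.4,"claw": 0.0}
    - {"tx": -0.065,"ty": -0.2,"tz": 0.1,"rx": 0.0,"ry": 0.0,"rz": -16.0,"claw": 0.0}
    - {"tx": -0.065,"ty": -0.2,"tz": 0.1,"rx": 0.0,"ry": 0.0,"rz": -16.0,"claw": 0.0}

```text
clock: 11.15
eef_pos: [531.2, -181.3, 170.0]
tool_rot: [3.139, -0.0, -0.163]
force: [0.2, -0.2, -1.8]
width: 18.0
```

apply_moves:
  increments:
    - {"tx": -0.007,"ty": -0.02,"tz": 0.0,"rx": 0.0,"ry": 0.0,"rz": -1.7,"claw": 0.0}
    - {"tx": -0.014,"ty": -0.04,"tz": 0.0,"rx": 0.0,"ry": 0.0,"rz": -3.4,"claw": 0.0}
    - {"tx": -0.021,"ty": -0.06,"tz": 0.0,"rx": 0.0,"ry": 0.0,"rz": -5.1,"claw": 0.0}
    - {"tx": -0.028,"ty": -0.08,"tz": 0.0,"rx": 0.0,"ry": 0.0,"rz": -6.8,"claw": 0.0}
    - {"tx": -0.036,"ty": -0.1,"tz": 0.0,"rx": 0.0,"ry": 0.0,"rz": -8.5,"claw": 0.0}
    - {"tx": -0.043,"ty": -0.12,"tz": 0.0,"rx": 0.0,"ry": 0.0,"rz": -10.2,"claw": 0.0}
    - {"tx": -0.05,"ty": -0.14,"tz": 0.0,"rx": 0.0,"ry": 0.0,"rz": -11.9,"claw": 0.0}
    - {"tx": -0.057,"ty": -0.16,"tz": 0.0,"rx": 0.0,"ry": 0.0,"rz": -13.6,"claw": 0.0}
    - {"tx": -0.064,"ty": -0.18,"tz": 0.0,"rx": 0.0,"ry": 0.0,"rz": -15.3,"claw": 0.0}
    - {"tx": -0.072,"ty": -0.199,"tz": 0.0,"rx": 0.0,"ry": 0.0,"rz": -17.0,"claw": 0.0}
    - {"tx": -0.072,"ty": -0.199,"tz": 0.0,"rx": 0.0,"ry": 0.0,"rz": -18.7,"claw": 0.0}
    - {"tx": -0.072,"ty": -0.199,"tz": 0.0,"rx": 0.0,"ry": 0.0,"rz": -20.0,"claw": 0.0}

```text
clock: 12.35
eef_pos: [460.9, -375.9, 169.5]
tool_rot: [-3.141, 0.001, -1.904]
force: [0.1, 1.0, -0.7]
width: 18.3
```

apply_moves:
  increments:
    - {"tx": 0.0,"ty": 0.0,"tz": 0.0,"rx": 0.0,"ry": 0.0,"rz": 0.0,"claw": 0.0}
    - {"tx": 0.0,"ty": 0.0,"tz": 0.0,"rx": 0.0,"ry": 0.0,"rz": 0.0,"claw": 0.0}
    - {"tx": 0.0,"ty": 0.0,"tz": -0.04,"rx": 0.0,"ry": 0.0,"rz": 0.0,"claw": 0.0}
    - {"tx": 0.0,"ty": 0.0,"tz": -0.07,"rx": 0.0,"ry": 0.0,"rz": 0.0,"claw": 0.0}
    - {"tx": 0.0,"ty": 0.0,"tz": -0.1,"rx": 0.0,"ry": 0.0,"rz": 0.0,"claw": 0.0}
    - {"tx": 0.0,"ty": 0.0,"tz": -0.1,"rx": 0.0,"ry": 0.0,"rz": 0.0,"claw": 0.0}
    - {"tx": 0.0,"ty": 0.0,"tz": -0.1,"rx": 0.0,"ry": 0.0,"rz": 0.0,"claw": 0.0}
    - {"tx": 0.0,"ty": 0.0,"tz": -0.1,"rx": 0.0,"ry": 0.0,"rz": 0.0,"claw": 0.0}

```text
clock: 13.15
eef_pos: [461.4, -377.3, 71.3]
tool_rot: [-3.139, -0.001, -1.9]
force: [-0.6, 0.4, -0.7]
width: 18.3
```

```bash
python3 - <<'E'
from h import *
e=read_state();print(e['qpos'],e['eef_pos'],e['tool_rot'],e['width'],e['force'],e['torque'])
s=get_image('side');t=get_image('top')
# side crop x 300-400,y 80-180 ; top crop x 350-450, y 190-290
a=cv2.resize(s[80:180,290:390,::-1],(600,600),interpolation=cv2.INTER_CUBIC)
b=cv2.resize(t[190:290,360:460,::-1],(600,600),interpolation=cv2.INTER_CUBIC)
cv2.imwrite('pics/st8.png',cv2.resize(np.hstack([a,b]),(800,400),interpolation=cv2.INTER_AREA))
E
```

```text
[ 0.35898841  0.75605999  0.45710617  1.79375189 -0.48771938  0.70274519
 -2.38467694] [ 461.44754025 -377.32166682   71.27894497] [-3.13871916e+00 -1.03779163e-03 -1.90016501e+00] 18.252368007059797 [-0.63852287  0.44141419 -0.66498571] [0.03163887 0.023368   0.01912937]
```

View pics/st8.png

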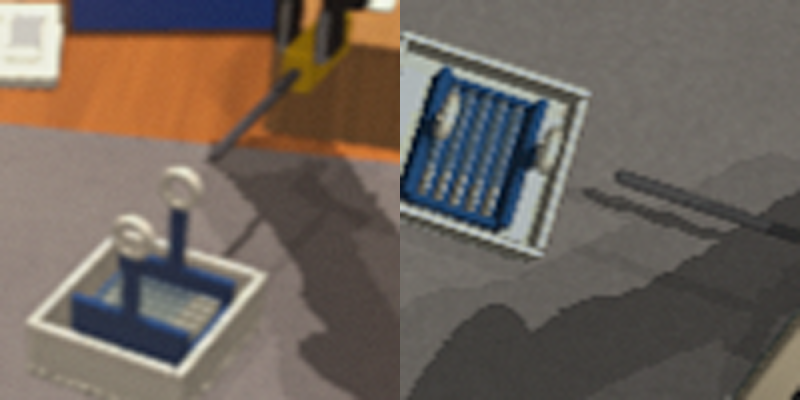

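```bash
python3 - <<'E'
from h import *
S=lambda x,y:((x+.5)/4+289.5,(y+.5)/4+79.5)
T=lambda x,y:((x-400+.5)/4+359.5,(y+.5)/4+189.5)
A,ea=tri(S(132,237),T(446,115));B,eb=tri(S(180,188),T(548,150));P,ep=tri(S(213,157),T(619,177))
print('A',A,ea,'B',B,eb,'tip',P,ep)
a=(A-B)/np.linalg.norm(A-B);print(np.linalg.norm(A-B),np.arctan2(a[1],a[0]))
t=get_image('top').astype(int);g=t.sum(2)
# shaft fit in top: columns 417..452, darkest run near predicted line
for n,us,f in(('top',range(418,446),lambda u:190+(177+(u-415)*4*.335)/4),):
    pts=[]
    for u in us:
        v0=f(u); vs=np.arange(int(v0)-5,int(v0)+6); c=g[vs,u]; w=np.clip(np.median(c)-25-c,0,None)
        if w.sum()>0: pts.append((u,(w*vs).sum()/w.sum()))
    p=np.array(pts); k=np.polyfit(p[:,0],p[:,1],1); r=p[:,1]-np.polyval(k,p[:,0]); k=np.polyfit(p[abs(r)<1,0],p[abs(r)<1,1],1)
    print(k,np.abs(r).max())
    q0,q1=[onz('top',u,np.polyval(k,u),100) for u in(418,445)]
    d=q0-q1;d/=np.linalg.norm(d); print('shaft dir',np.arctan2(d[1],d[0]),'at z100',q0)
nrm=np.array([-np.sin(1.24),np.cos(1.24),0])
for z in (100,):
    Az,Bz=onz('top',*T(446,115),z),onz('top',*T(548,150),z); print(Az,Bz)
    d2=Az-Bz; print('eye dir top only',np.arctan2(d2[1],d2[0]),np.linalg.norm(d2))
    print('lateral of eyes vs shaft line', [np.cross(d[:2],(X-q0)[:2]) for X in(Az,Bz)])
E
```

```text
A [ 537.46321022 -151.68737666  102.59596802] 1.7827188022654674 B [ 517.82214848 -208.83206028  102.49914429] 2.091563493271875 tip [ 502.99813905 -248.62845915  101.66573031] 2.714074586439599
60.42595094641191 1.2397381750682916
[ 0.36711966 81.45733612] 0.962292599274889
shaft dir 1.21502393362313 at z100 [ 499.48987376 -257.22292675  100.        ]
[ 536.95298228 -152.22541289  100.        ] [ 517.09894021 -209.46789747  100.        ]
eye dir top only 1.236938505497323 60.587829033630555
lateral of eyes vs shaft line [array(1.4550721), array(0.12742204)]<stdin>:22: DeprecationWarning: Arrays of 2-dimensional vectors are deprecated. Use arrays of 3-dimensional vectors instead. (deprecated in NumPy 2.0)
```

```bash
python3 - <<'E'
from h import *
s=np.mean([get_image('side').astype(float) for _ in range(3)],0);t=np.mean([get_image('top').astype(float) for _ in range(3)],0)
def line(im,us,f,h=4):
    g=im.sum(2);P=[]
    for u in us:
        v0=f(u);vs=np.arange(int(round(v0))-h,int(round(v0))+h+1);c=g[vs,u]
        base=np.interp(vs,[vs[0],vs[-1]],[c[:2].mean(),c[-2:].mean()])
        w=np.clip(base-c-15,0,None)
        if w.sum()>20:P.append((u,(w*vs).sum()/w.sum()))
    P=np.array(P)
    for _ in range(4):
        k=np.polyfit(P[:,0],P[:,1],1);r=abs(P[:,1]-np.polyval(k,P[:,0]));P=P[r<max(.5,1.5*r.mean())]
    print(len(P),k,r.mean());return k
ks=line(s,range(345,362),lambda u:80+(157-(u-343.2)*4*.964)/4)
kt=line(t,range(417,440),lambda u:190+(177+(u-414.6)*4*.335)/4)
def ring(im,c,th,r=8):
    u,v=map(int,np.round(c));p=im[v-r:v+r+1,u-r:u+r+1];sat=p.max(2)-p.min(2)
    P=cv2.resize(p.sum(2).astype(np.float32),None,fx=8,fy=8,interpolation=cv2.INTER_CUBIC)
    m=(P>th).astype(np.uint8);cs,_=cv2.findContours(m,cv2.RETR_EXTERNAL,cv2.CHAIN_APPROX_NONE)
    q=min((x for x in cs if len(x)>40),key=lambda x:np.linalg.norm(x.reshape(-1,2).mean(0)-P.shape[0]/2))
    e=cv2.fitEllipse(q);return np.array([(e[0][0]+.5)/8-.5+u-r,(e[0][1]+.5)/8-.5+v-r]),np.array(e[1])/8,e[2]
eye={}
for n,im,cs in(('side',s,((322.9,138.9),(334.6,126.6))),('top',t,((371.1,218.4),(396.6,227.1)))):
    for c in cs:
        for th in(420,480,520):
            try:print(n,c,th,*ring(im,c,th))
            except Exception as x:print(n,c,th,'x')
for n,k,cs in(('side',ks,((322.9,138.9),(334.6,126.6))),('top',kt,((371.1,218.4),(396.6,227.1)))):
    for c in cs:print(n,c,'line v',np.polyval(k,c[0]))
E
```

```text
14 [ -1.07277118 488.39422779] 0.22079589358221746
23 [ 0.34130533 92.80012926] 0.07939252663419191
side (322.9, 138.9) 420 [324.69348526 136.89713097] [ 6.52256393 14.03387737] 121.0626220703125
side (322.9, 138.9) 480 [323.55973434 136.11447906] [5.73174286 8.69682121] 113.29106140136719
side (322.9, 138.9) 520 [322.94367981 138.25496483] [1.43577862 3.68797803] 104.14449310302734
side (334.6, 126.6) 420 [334.10637379 129.88624573] [2.11975265 3.93118739] 94.3228988647461
side (334.6, 126.6) 480 [335.89178276 123.18344641] [3.61574888 9.49407673] 115.82472229003906
side (334.6, 126.6) 520 [335.87281895 123.06057835] [2.98435402 8.5229826 ] 115.45211791992188
top (371.1, 218.4) 420 [372.10495663 218.18636322] [2.7533958  9.69612122] 18.41358184814453
top (371.1, 218.4) 480 [372.27607632 217.99099064] [1.8687458  8.46764946] 17.655906677246094
top (371.1, 218.4) 520 [372.33630466 217.94080353] [1.24667311 6.804492  ] 17.170080184936523
top (396.6, 227.1) 420 [397.68220329 226.90210533] [ 2.37329888 10.4359827 ] 18.433834075927734
top (396.6, 227.1) 480 [397.74599934 226.87840939] [1.65964425 8.53902054] 16.87525177001953
top (396.6, 227.1) 520 [397.76303005 226.91844654] [1.06782067 6.39899302] 17.435693740844727
side (322.9, 138.9) line v 141.99641304139175
side (334.6, 126.6) line v 129.4449902089881
top (371.1, 218.4) line v 219.45853903326596
top (396.6, 227.1) line v 228.16182507255579
```

```bash
cat > fit.py <<'E'
from h import *
from scipy.ndimage import map_coordinates
from scipy.optimize import minimize
def pts(rs,xs,th):
    return np.array([(x,r*np.cos(q),r*np.sin(q)) for r in rs for x in xs for q in th])
full=np.linspace(0,2*np.pi,36,endpoint=False);up=np.linspace(.2,np.pi-.2,15)
IN=np.vstack([pts((9,11,13),(3,),full),pts((14,),(-2,0,2),up)])
OUT=np.vstack([pts((17,18.5),(0,),full)])
HOLE=pts((0,2,4),(3,),full)
def proj(n,X):
    K,o,A=cam(n);c=(np.diag([1,-1,-1])@A.T@(X-o).T);c=K@c;return c[:2]/c[2]
def score(n,im,c,yaw,which,hole):
    g=im.min(2);u=np.array([np.cos(yaw),np.sin(yaw),0]);nn=np.array([-u[1],u[0],0]);s=0
    f=lambda L,e:map_coordinates(g,proj(n,e+np.outer(L[:,0],u)+np.outer(L[:,1],nn)+np.outer(L[:,2],[0,0,1]))[::-1],order=1)
    for k in which:
        e=c+30*k*u
        s+=f(IN,e).mean()-f(OUT,e).mean()-(.3*f(HOLE,e).mean() if hole else 0)
    return s
def fit(n,im,c0,yaw,which,z=100,hole=False):
    best=max(((score(n,im,np.array([c0[0]+i,c0[1]+j,z]),yaw,which,hole),c0[0]+i,c0[1]+j) for i in np.arange(-9,9.1,.75) for j in np.arange(-9,9.1,.75)))
    return best
E
python3 - <<'E'
from fit import *
for n,h in(('top',False),('side',True)):
    im=np.mean([get_image(n).astype(float) for _ in range(3)],0)
    for w in((1,),(-1,),(1,-1)): print(n,w,fit(n,im,(527.5,-180.5),1.24,w,hole=h))
E
```

```text
top (1,) (np.float64(52.36940638291476), np.float64(526.0), np.float64(-185.75))
top (-1,) (np.float64(26.150714208349186), np.float64(529.75), np.float64(-186.5))Traceback (most recent call last):
  File "<stdin>", line 4, in <module>
  File "fit.py", line 20, in fit
    best=max(((score(n,im,np.array([c0[0]+i,c0[1]+j,z]),yaw,which,hole),c0[0]+i,c0[1]+j) for i in np.arange(-9,9.1,.75) for j in np.arange(-9,9.1,.75)))
  File "fit.py", line 20, in <genexpr>
    best=max(((score(n,im,np.array([c0[0]+i,c0[1]+j,z]),yaw,which,hole),c0[0]+i,c0[1]+j) for i in np.arange(-9,9.1,.75) for j in np.arange(-9,9.1,.75)))
               ~~~~~^^^^^^^^^^^^^^^^^^^^^^^^^^^^^^^^^^^^^^^^^^^^^^^^^^^
  File "fit.py", line 17, in score
    s+=f(IN,e).mean()-f(OUT,e).mean()-(.3*f(HOLE,e).mean() if hole else 0)
                      ~^^^^^^^
  File "fit.py", line 14, in <lambda>
    f=lambda L,e:map_coordinates(g,proj(n,e+np.outer(L[:,0],u)+np.outer(L[:,1],nn)+np.outer(L[:,2],[0,0,1]))[::-1],order=1)
                                   ~~~~^^^^^^^^^^^^^^^^^^^^^^^^^^^^^^^^^^^^^^^^^^^^^^^^^^^^^^^^^^^^^^^^^^^^^
  File "fit.py", line 11, in proj
    K,o,A=cam(n);c=(np.diag([1,-1,-1])@A.T@(X-o).T);c=K@c;return c[:2]/c[2]
          ~~~^^^
  File "h.py", line 5, in cam
    c=calibration(n); return c['camera_matrix'],c['origin'],R.from_euler('xyz',c['attitude']).as_matrix()
ValueError: time passes only in moves, steps and waits
```

```bash
sed -i 's/^def cam/import functools\n@functools.lru_cache\ndef cam/' h.py; python3 - <<'E'
from fit import *
n_=np.array([-np.sin(1.24),np.cos(1.24)]);a_=np.array([np.cos(1.24),np.sin(1.24)])
L=lambda X:(round(float(n_@X[:2]),2),round(float(a_@X[:2]),2))
kt=(.34130533,92.80012926)
for u in(416,430,440):print('shaft (lat,along)',L(onz('top',u,np.polyval(kt,u),100)))
for n,h in(('top',False),('side',True)):
    im=np.mean([get_image(n).astype(float) for _ in range(2)],0)
    for w in((1,),(-1,),(1,-1)):
        for z in (98,100,102,104):
            b=fit(n,im,(527.5,-180.5),1.24,w,z=z,hole=h); print(n,w,z,b[0],L(np.array(b[1:])))
E
```

```text
shaft (lat,along) (-554.76, -76.68)
shaft (lat,along) (-554.71, -109.7)
shaft (lat,along) (-554.68, -133.25)
top (1,) 98 51.56899441654244 (-557.81, -4.84)
top (1,) 100 52.23436638295415 (-557.81, -4.84)
top (1,) 102 51.692570365327995 (-556.86, -4.37)
top (1,) 104 51.96233632446075 (-556.86, -4.37)
top (-1,) 98 25.929851601426876 (-562.56, -4.79)
top (-1,) 100 26.01967202904595 (-561.6, -4.33)
top (-1,) 102 25.707497633858864 (-562.31, -4.08)
top (-1,) 104 25.805168942788853 (-561.36, -3.62)
top (1, -1) 98 72.5105453602524 (-559.48, -5.06)
top (1, -1) 100 72.31812870507378 (-558.52, -4.59)
top (1, -1) 102 72.41189730524744 (-558.52, -4.59)
top (1, -1) 104 72.39047144176018 (-557.57, -4.13)
side (1,) 98 2.7576663056320285 (-552.38, -7.49)
side (1,) 100 2.750925927736496 (-550.7, -4.9)
side (1,) 102 2.881325265655306 (-549.72, -2.06)
side (1,) 104 2.846982000827886 (-548.04, 0.53)
side (-1,) 98 -17.553011172143776 (-561.16, -7.65)
side (-1,) 100 -17.250003876239035 (-559.72, -5.77)
side (-1,) 102 -17.267308004427022 (-558.74, -2.93)
side (-1,) 104 -17.312310059587233 (-556.82, 0.37)
side (1, -1) 98 -22.85880486789121 (-553.09, -7.25)
side (1, -1) 100 -22.580437105997078 (-551.41, -4.66)
side (1, -1) 102 -22.56520389840292 (-549.72, -2.06)
side (1, -1) 104 -22.413492174784878 (-548.75, 0.77)
```

```bash
python3 - <<'E'
from h import *
from scipy.optimize import brentq
n_=np.array([-np.sin(1.24),np.cos(1.24)]);a_=np.array([np.cos(1.24),np.sin(1.24)])
def h(lat,uv):
    # top-plane lateral is measured on z=100; true lateral shifts along the top ray with z
    o=cam('top')[1]
    def f(z):
        P,d=ray('side',*uv);X=P+d*(z-P[2])/d[2]
        Q=o+(X-o)*(100-o[2])/(X[2]-o[2]); return n_@Q[:2]-lat
    z=brentq(f,60,140);P,d=ray('side',*uv);X=P+d*(z-P[2])/d[2];return round(z,2),(n_@X[:2]).round(2),(a_@X[:2]).round(2)
print('A',h(-557.3,(322.9,138.9)),'B',h(-557.1,(334.6,126.6)))
for uv in((353,109.4),(353,109.0),(353,109.8),(342.9,118.9),(363.9,98.6)):print(uv,h(-554.7,uv),h(-555.5,uv))
E
```

```text
A (104.92, np.float64(-556.29), np.float64(34.1)) B (106.92, np.float64(-555.68), np.float64(-22.93))
(353, 109.4) (105.08, np.float64(-553.67), np.float64(-119.17)) (103.42, np.float64(-554.8), np.float64(-121.77))
(353, 109.0) (106.85, np.float64(-553.31), np.float64(-118.14)) (105.2, np.float64(-554.44), np.float64(-120.73))
(353, 109.8) (103.3, np.float64(-554.03), np.float64(-120.21)) (101.63, np.float64(-555.17), np.float64(-122.82))
(342.9, 118.9) (108.63, np.float64(-552.95), np.float64(-61.11)) (106.99, np.float64(-554.07), np.float64(-63.54))
(363.9, 98.6) (103.49, np.float64(-553.99), np.float64(-184.87)) (101.82, np.float64(-555.13), np.float64(-187.66))
```

apply_moves:
  increments:
    - {"tx": 0.005,"ty": 0.01,"tz": 0.0,"rx": 0.0,"ry": 0.0,"rz": 0.0,"claw": 0.0}
    - {"tx": 0.01,"ty": 0.02,"tz": 0.0,"rx": 0.0,"ry": 0.0,"rz": 0.0,"claw": 0.0}
    - {"tx": 0.013,"ty": 0.03,"tz": 0.0,"rx": 0.0,"ry": 0.0,"rz": 0.0,"claw": 0.0}
    - {"tx": 0.015,"ty": 0.037,"tz": 0.0,"rx": 0.0,"ry": 0.0,"rz": 0.0,"claw": 0.0}
    - {"tx": 0.015,"ty": 0.037,"tz": 0.0,"rx": 0.0,"ry": 0.0,"rz": 0.0,"claw": 0.0}
    - {"tx": 0.015,"ty": 0.037,"tz": 0.0,"rx": 0.0,"ry": 0.0,"rz": 0.0,"claw": 0.0}
    - {"tx": 0.015,"ty": 0.037,"tz": 0.0,"rx": 0.0,"ry": 0.0,"rz": 0.0,"claw": 0.0}

```text
clock: 14.65
eef_pos: [475.1, -340.0, 69.7]
tool_rot: [-3.141, -0.001, -1.902]
force: [-0.4, -1.0, -0.6]
width: 17.7
```

```bash
python3 - <<'E'
from h import *
e=read_state();print(e['eef_pos'],e['tool_rot'],e['force'])
s=get_image('side');t=get_image('top')
np.savez('pre.npz',s=s,t=t)
a=cv2.resize(s[100:160,310:370,::-1],(400,400),interpolation=cv2.INTER_CUBIC)
b=cv2.resize(t[200:260,360:420,::-1],(400,400),interpolation=cv2.INTER_CUBIC)
cv2.imwrite('pics/st9.png',np.hstack([a,b]))
E
```

```text
[ 475.14339345 -340.03395547   69.65918107] [-3.14132681e+00 -7.82048951e-04 -1.90189893e+00] [-0.38834102 -1.0143991  -0.62854121]
```

View pics/st9.png

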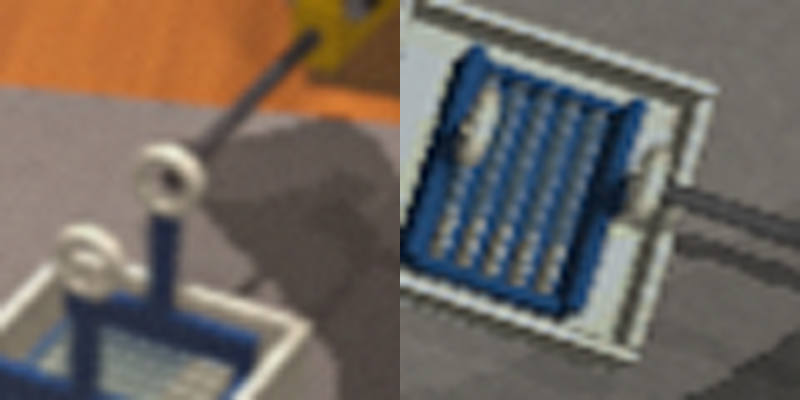

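```bash
python3 - <<'E'
from h import *
s=np.load('pre.npz')['s'].astype(float)
print('R channel rows 103..130, cols 326..360')
for v in range(103,136,1): print(v,' '.join('%3d'%x for x in s[v,324:360,0]))
E
```

```text
R channel rows 103..130, cols 326..360
103 199 195 194 192 192 193 192 192 195 196 196 195 191 186 189 191 189 188 185 182 177 171 164 162 158 158 161 166 167 155 136 123 119 121 128 129
104 197 194 193 192 193 193 193 191 192 196 199 191 186 189 190 193 194 192 188 183 177 167 164 158 157 159 162 168 169 155 131 105  87  95 118 128
105 195 195 193 193 192 191 192 193 196 198 196 191 189 189 192 193 194 194 192 186 178 168 163 157 158 157 163 168 169 150 109  72  55  69 108 126
106 194 193 191 192 193 194 194 194 195 197 195 189 188 190 194 193 192 197 195 191 183 173 161 157 156 159 163 170 166 130  80  51  51  74 109 126
107 194 192 191 191 194 195 195 194 196 197 194 189 185 189 192 194 194 195 196 192 185 176 167 157 158 159 164 165 136  92  56  49  73 102 122 131
108 191 193 192 193 195 196 190 195 196 198 193 189 189 191 194 194 197 196 198 194 186 177 170 162 159 162 159 133  92  57  54  73 103 121 129 131
109 192 193 193 194 194 191 192 195 200 197 191 186 187 191 193 193 195 196 196 192 184 182 174 169 164 156 137 103  68  59  88 115 122 126 124 125
110 193 194 192 194 195 1
[... 3122 characters left out ...]
 139 155 153 143 134 130 121 106  87  80  82  82  81  80  82  81  80  81  80  82  81  80  81  78  77  73  72
132 147 149 148 147 149 150 148 135 101  73  85  96 104 118 129 133 126 104  84  81  81  81  83  82  77  82  84  81  80  82  83  79  76  73  74  74
133 161 152 146 146 146 145 140 127  89  47  40  48  67 105 130 134 132 116  96  87  80  84  81  83  83  83  82  79  81  81  80  78  75  75  71  72
134 209 184 158 148 150 147 139 118  79  43  32  36  55 104 127 135 134 128 119 101  86  78  82  83  81  81  83  82  79  81  83  80  77  76  75  72
135 226 221 195 166 149 147 141 118  78  46  35  40  66 106 133 132 131 131 128 113  89  80  82  80  81  81  79  82  81  82  80  82  80  83  79  77
```

apply_moves:
  increments:
    - {"tx": 0.0005,"ty": 0.0,"tz": 0.001,"rx": 0.0,"ry": 0.0,"rz": 0.0,"claw": 0.0}
    - {"tx": 0.0005,"ty": 0.0,"tz": 0.001,"rx": 0.0,"ry": 0.0,"rz": 0.0,"claw": 0.0}
    - {"tx": 0.0018,"ty": 0.004,"tz": 0.001,"rx": 0.0,"ry": 0.0,"rz": 0.0,"claw": 0.0}
    - {"tx": 0.0032,"ty": 0.008,"tz": 0.001,"rx": 0.0,"ry": 0.0,"rz": 0.0,"claw": 0.0}
    - {"tx": 0.0046,"ty": 0.012,"tz": 0.001,"rx": 0.0,"ry": 0.0,"rz": 0.0,"claw": 0.0}
    - {"tx": 0.006,"ty": 0.016,"tz": 0.001,"rx": 0.0,"ry": 0.0,"rz": 0.0,"claw": 0.0}
    - {"tx": 0.007,"ty": 0.019,"tz": 0.001,"rx": 0.0,"ry": 0.0,"rz": 0.0,"claw": 0.0}
    - {"tx": 0.007,"ty": 0.019,"tz": 0.001,"rx": 0.0,"ry": 0.0,"rz": 0.0,"claw": 0.0}
    - {"tx": 0.007,"ty": 0.019,"tz": 0.001,"rx": 0.0,"ry": 0.0,"rz": 0.0,"claw": 0.0}

```text
clock: 15.65
eef_pos: [482.4, -320.4, 70.6]
tool_rot: [-3.142, -0.0, -1.901]
force: [-0.2, 0.2, -1.0]
width: 18.1
```

```bash
cat > chk.py <<'E'
from h import *
def shift(p,q):
    f=lambda x:x.astype(np.float32).mean(2)
    return np.round(cv2.phaseCorrelate(f(p),f(q),cv2.createHanningWindow(p.shape[1::-1],cv2.CV_32F)),2)
e=read_state();print(e['eef_pos'],e['tool_rot'],e['force'])
p=np.load('pre.npz');s=get_image('side');t=get_image('top')
for nm,a,b,(y0,y1,x0,x1) in(('side posts',p['s'],s,(130,165,306,350)),('ringA side',p['s'],s,(131,147,314,332)),('top basket',p['t'],t,(204,250,365,395)),('ringA top',p['t'],t,(210,228,364,380))):
    print(nm,shift(a[y0:y1,x0:x1],b[y0:y1,x0:x1]))
E
python3 chk.py; python3 - <<'E'
import sys;sys.path.insert(0,'.')
from h import *
s=get_image('side').astype(int)
for v in range(119,140): print(v,' '.join('%3d'%x for x in s[v,318:346,0]))
E
```

```text
[ 482.42847919 -320.35081167   70.55876019] [-3.14151142e+00 -2.41869612e-04 -1.90105689e+00] [-0.18269005  0.24794494 -1.01642461]
119 141 144 143 147 150 147 148 147 148 145 147 148 148 147 146 146 147 147 147 150 146 138 117  95  75  68  88 120
120 145 145 146 148 147 149 147 146 147 148 146 148 147 148 145 143 147 146 144 146 135 118 100  81  73  87 120 142
121 145 146 144 150 146 149 150 145 146 147 148 148 150 153 165 168 173 176 168 143 116  95  84  76  91 122 144 152
122 150 150 149 148 149 147 148 147 146 147 146 149 151 172 202 216 221 228 220 181 123  86  75  89 119 141 149 149
123 148 147 151 149 151 145 146 146 145 149 147 147 155 163 174 180 193 215 229 220 179 119  85 107 122 120 115 114
124 149 148 147 148 148 146 147 145 144 147 149 150 148 144 131 129 136 158 186 216 222 172 108 100 103 102  96 100
125 148 149 147 146 149 146 148 146 144 147 149 147 142 130 112  98  89  95 131 180 209 187 134  97  97 100  99  98
126 148 148 148 149 149 149 148 146 147 145 148 145 138 127 111  94  81  72  84 134 175 183 149 104  95 101 101  98
127 148 149 146 149 147 147 149 145 146 
[... 1493 characters left out ...]
l last):
  File "chk.py", line 8, in <module>
    print(nm,shift(a[y0:y1,x0:x1],b[y0:y1,x0:x1]))
             ~~~~~^^^^^^^^^^^^^^^^^^^^^^^^^^^^^^^
  File "chk.py", line 4, in shift
    return np.round(cv2.phaseCorrelate(f(p),f(q),cv2.createHanningWindow(p.shape[1::-1],cv2.CV_32F)),2)
           ~~~~~~~~^^^^^^^^^^^^^^^^^^^^^^^^^^^^^^^^^^^^^^^^^^^^^^^^^^^^^^^^^^^^^^^^^^^^^^^^^^^^^^^^^^^^
    return _wrapfunc(a, 'round', decimals=decimals, out=out)
    return _wrapit(obj, method, *args, **kwds)
    conv = _array_converter(obj)
ValueError: setting an array element with a sequence. The requested array has an inhomogeneous shape after 1 dimensions. The detected shape was (2,) + inhomogeneous part.
```

```bash
sed -i 's/np.round(\(cv2.phaseC.*\)),2)$/\1))[0]/' chk.py; python3 chk.py; python3 - <<'E'
from h import *
for yaw in(1.22,1.24,1.26):
    n=np.array([-np.sin(yaw),np.cos(yaw),0]);a=np.array([np.cos(yaw),np.sin(yaw),0])
    B=np.array([518,-209.5,100.])
    for pit in(0,.03,.06):
        f=lambda x:pix('side',B+a*x+[0,0,x*np.tan(-pit)])
        p,q,r=f(-100),f(0),f(60); print(yaw,pit,'rear du/dv',((p-q)[0]/(p-q)[1]).round(3),'eye du/dv',((r-q)[0]/(r-q)[1]).round(3))
t=get_image('top').astype(int).sum(2)
for v in range(222,240): print(v,' '.join('%3d'%x for x in t[v,376:424]))
E
```

```text
1.22 0 rear du/dv -1.028 eye du/dv -1.028
1.22 0.03 rear du/dv -0.978 eye du/dv -0.978
1.22 0.06 rear du/dv -0.932 eye du/dv -0.932
1.24 0 rear du/dv -0.979 eye du/dv -0.979
1.24 0.03 rear du/dv -0.932 eye du/dv -0.932
1.24 0.06 rear du/dv -0.889 eye du/dv -0.889
1.26 0 rear du/dv -0.931 eye du/dv -0.931
1.26 0.03 rear du/dv -0.886 eye du/dv -0.886
1.26 0.06 rear du/dv -0.846 eye du/dv -0.846
222 233 213 229 279 276 204 192 247 283 224 192 239 322 281  88  76 158 213 273 455 474 341 369 397 313 196 312 486 464 314 325 323 323 319 318 320 330 333 321 318 317 321 308 294 295 291 286 290
223 196 201 257 285 236 209 226 283 288 200 192 237 247 158 127 128 180 203 369 472 359 279 431 484 375 202 396 536 428 282 324 328 318 319 315 317 316 326 331 320 306 280 292 295 291 281 289 287
224 205 220 308 333 228 211 247 298 266 205 224 263 252 194 221 218 204 181 340 410 284 360 503 483 348 206 418 514 394 318 324 324 321 321 319 321 319 322 329 322 307 283 287 290 290 282 278 282
225 218 221 278 282 214 225 257 279 233 212 226 292 282 197 234 241 231 213 206 204 208 379 527 492 342 289 468 470 
[... 2362 characters left out ...]
5 188 180 174 179 231 279 286 290 283 292 292 296 280 222 171 181 174
238 176 182 366 408 249 221 259 379 358  89  90 135 186 233 435 551 540 542 499 345 209 239 421 478 344 284 294 259 206 202 207 212 201 184 193 189 180 229 283 283 282 286 293 293 292 288 263 204
239 204 221 323 338 197 209 285 318 208  72  95 177 205 259 442 543 536 541 454 254 203 291 459 437 280 285 288 293 296 296 296 298 267 208 197 185 185 185 178 176 180 234 284 283 287 243 185 187  File "chk.py", line 4
    return cv2.phaseCorrelate(f(p),f(q),cv2.createHanningWindow(p.shape[1::-1],cv2.CV_32F)))[0]
                                                                                           ^
SyntaxError: unmatched ')'
```

apply_moves:
  increments:
    - {"tx": 0.0002,"ty": 0.0,"tz": 0.0008,"rx": 0.0,"ry": 0.0,"rz": 0.0,"claw": 0.0}
    - {"tx": 0.0015,"ty": 0.004,"tz": 0.0008,"rx": 0.0,"ry": 0.0,"rz": 0.0,"claw": 0.0}
    - {"tx": 0.0028,"ty": 0.008,"tz": 0.0008,"rx": 0.0,"ry": 0.0,"rz": 0.0,"claw": 0.0}
    - {"tx": 0.0043,"ty": 0.012,"tz": 0.0008,"rx": 0.0,"ry": 0.0,"rz": 0.0,"claw": 0.0}
    - {"tx": 0.0057,"ty": 0.016,"tz": 0.0008,"rx": 0.0,"ry": 0.0,"rz": 0.0,"claw": 0.0}
    - {"tx": 0.007,"ty": 0.02,"tz": 0.0008,"rx": 0.0,"ry": 0.0,"rz": 0.0,"claw": 0.0}
    - {"tx": 0.0087,"ty": 0.0246,"tz": 0.0008,"rx": 0.0,"ry": 0.0,"rz": 0.0,"claw": 0.0}
    - {"tx": 0.0087,"ty": 0.0246,"tz": 0.0008,"rx": 0.0,"ry": 0.0,"rz": 0.0,"claw": 0.0}
    - {"tx": 0.0087,"ty": 0.0246,"tz": 0.0008,"rx": 0.0,"ry": 0.0,"rz": 0.0,"claw": 0.0}

```text
clock: 16.75
eef_pos: [491.1, -295.7, 71.3]
tool_rot: [-3.142, -0.0, -1.901]
force: [0.2, 0.6, -0.7]
width: 17.8
```

```bash
sed -i 's/)))\[0\]$/))[0]/' chk.py; python3 chk.py; python3 - <<'E'
from h import *
s=get_image('side').astype(int)
for v in range(119,149): print(v,' '.join('%3d'%x for x in s[v,312:346,0]))
t=get_image('top').astype(int).sum(2);print('top')
for v in range(209,232): print(v,' '.join('%3d'%x for x in t[v,364:400]))
E
```

```text
[ 491.13681919 -295.68533431   71.32042536] [-3.14155835e+00 -2.21408458e-04 -1.90093684e+00] [ 0.18110069  0.57043851 -0.65984342]
side posts (0.42392702768283996, 0.2225412119233816)
ringA side (-0.11274841452300421, 0.3496277886011736)
top basket (0.08329323002804756, -0.08935782897230027)
ringA top (0.1247353844103376, -0.11045920088248096)
119 150 148 147 147 145 144 143 143 145 146 147 146 147 148 148 147 148 146 147 149 149 148 144 148 146 149 147 131 108  83  73  86 114 144
120 148 149 150 147 149 145 144 144 147 144 147 149 148 149 145 147 147 147 145 147 143 145 145 145 147 145 129 106  86  74  85 114 141 151
121 149 144 147 150 149 146 148 148 147 148 146 147 147 146 147 147 147 148 149 156 162 167 173 175 165 141 105  81  71  83 116 144 150 152
122 149 147 147 149 148 149 148 148 148 149 151 152 148 147 146 150 146 148 155 170 200 216 222 230 221 178 115  71  71 111 143 154 157 152
123 148 149 147 149 149 149 148 149 150 150 147 146 145 146 145 143 149 150 153 164 175 181 193 215 230 217 173 115  97 132 151 155 155 153
124 146 143 147 145 147 148 149 149 149 148 145 146 1
[... 6154 characters left out ...]
 257 250 140 169 221 221 151 143 196 271 281 214 200 297 311 127  78  86  88 116 143 173 168 305 480 544 422
228 177 214 184 175 301 323 204 217 233 253 223 197 200 244 252 122 168 231 230 162 159 187 283 286  98  86  93  86  84 105 149 187 377 523 491 338
229 201 206 184 179 263 281 198 191 242 278 240 211 202 290 298 178 179 288 288 128 156 226 237 148  86  85  86  77  79 133 242 318 436 536 430 196
230 210 201 214 268 298 235 197 205 279 290 203 193 247 280 219 195 216 297 305 180 178 279 273  96  88  94  94  76  97 147 244 359 464 506 402 187
231 220 192 201 344 372 222 196 250 321 308 205 208 302 327 203 195 247 288 227 198 218 252 225  91  77 102  92  92  92 165 237 346 431 395 279 208
```

apply_moves:
  increments:
    - {"tx": 0.0004,"ty": -0.0001,"tz": 0.0006,"rx": 0.0,"ry": 0.0,"rz": 0.0,"claw": 0.0}
    - {"tx": 0.0004,"ty": -0.0001,"tz": 0.0006,"rx": 0.0,"ry": 0.0,"rz": 0.0,"claw": 0.0}
    - {"tx": 0.0017,"ty": 0.0038,"tz": 0.0006,"rx": 0.0,"ry": 0.0,"rz": 0.0,"claw": 0.0}
    - {"tx": 0.003,"ty": 0.0076,"tz": 0.0006,"rx": 0.0,"ry": 0.0,"rz": 0.0,"claw": 0.0}
    - {"tx": 0.0044,"ty": 0.0114,"tz": 0.0006,"rx": 0.0,"ry": 0.0,"rz": 0.0,"claw": 0.0}
    - {"tx": 0.0058,"ty": 0.0152,"tz": 0.0006,"rx": 0.0,"ry": 0.0,"rz": 0.0,"claw": 0.0}
    - {"tx": 0.0076,"ty": 0.0208,"tz": 0.0006,"rx": 0.0,"ry": 0.0,"rz": 0.0,"claw": 0.0}
    - {"tx": 0.0076,"ty": 0.0208,"tz": 0.0006,"rx": 0.0,"ry": 0.0,"rz": 0.0,"claw": 0.0}
    - {"tx": 0.0076,"ty": 0.0208,"tz": 0.0006,"rx": 0.0,"ry": 0.0,"rz": 0.0,"claw": 0.0}

```text
clock: 17.85
eef_pos: [498.8, -274.7, 71.9]
tool_rot: [3.142, -0.0, -1.901]
force: [0.5, -0.3, -0.8]
width: 18.0
```

```bash
python3 chk.py; python3 - <<'E'
from h import *
s=get_image('side').astype(int)
for v in range(131,152): print(v,' '.join('%3d'%x for x in s[v,308:336,0]))
E
```

```text
[ 498.75655543 -274.71104831   71.90924554] [ 3.14154449e+00 -1.16714989e-04 -1.90073595e+00] [ 0.52231272 -0.31081171 -0.76752256]
side posts (0.6781044232161015, 0.1209106186202007)
ringA side (0.4390779482976708, 0.5400399781585286)
top basket (0.0006998047746087366, -0.1540454631073871)
ringA top (0.22959152624084478, -0.468421917630117)
131 149 149 148 149 152 153 152 150 150 150 149 151 150 148 149 147 147 150 146 132 109  92  81  84  85 106 125 134
132 151 151 150 155 152 152 151 146 148 150 149 148 148 144 145 145 143 142 129 106  91  80  83  99  95  72  76  93
133 149 153 149 152 150 151 150 149 149 149 151 155 163 167 168 158 146 130 105  88  77  73  81  95  80  46  40  52
134 153 152 148 151 151 151 148 149 148 148 155 174 202 220 225 215 193 156 109  78  70  80  90  88  68  44  35  37
135 151 152 151 152 152 148 147 149 147 149 157 170 183 187 199 218 224 214 173 113  84  88  98  88  64  41  36  37
136 149 148 148 148 149 151 150 151 150 149 150 149 144 136 141 166 200 228 224 179 114  95  96  87  63  38  36  39
137 149 151 149 145 150 151 148 150 150 147 140 132 128 112 
[... 979 characters left out ...]
  51
146 146 167 208 228 201 148 118 115 120 122 119  96  52  37  39  38  39  39  40  42  41  36  41  40  40  37  37  41
147 166 209 226 205 158 125 120 120 120 120 118  94  62  42  39  42  38  39  38  39  41  40  41  41  39  36  38  40
148 206 225 203 156 124 119 124 123 122 117 103  87  68  47  40  40  42  49  48  42  42  39  38  40  38  43  40  38
149 229 205 154 125 121 121 125 124 117 108  92  87  73  48  42  39  50  69  78  66  59  45  39  38  38  37  39  38
150 207 160 121 119 123 122 123 120 103  90  91  99  83  51  37  40  49  72  86  91  90  74  62  58  47  38  38  38
151 153 125 118 122 121 123 121 109  92  93 107 107  83  47  39  40  51  80  97  96  93  86  89  86  72  60  60  45
```

apply_moves:
  increments:
    - {"tx": 0.0013,"ty": 0.0038,"tz": 0.0,"rx": 0.0,"ry": 0.0,"rz": 0.0,"claw": 0.0}
    - {"tx": 0.0026,"ty": 0.0076,"tz": 0.0,"rx": 0.0,"ry": 0.0,"rz": 0.0,"claw": 0.0}
    - {"tx": 0.004,"ty": 0.0115,"tz": 0.0,"rx": 0.0,"ry": 0.0,"rz": 0.0,"claw": 0.0}
    - {"tx": 0.0053,"ty": 0.0153,"tz": 0.0,"rx": 0.0,"ry": 0.0,"rz": 0.0,"claw": 0.0}
    - {"tx": 0.0066,"ty": 0.0191,"tz": 0.0,"rx": 0.0,"ry": 0.0,"rz": 0.0,"claw": 0.0}
    - {"tx": 0.008,"ty": 0.023,"tz": 0.0,"rx": 0.0,"ry": 0.0,"rz": 0.0,"claw": 0.0}
    - {"tx": 0.0093,"ty": 0.0268,"tz": 0.0,"rx": 0.0,"ry": 0.0,"rz": 0.0,"claw": 0.0}
    - {"tx": 0.0108,"ty": 0.0312,"tz": 0.0,"rx": 0.0,"ry": 0.0,"rz": 0.0,"claw": 0.0}
    - {"tx": 0.0108,"ty": 0.0312,"tz": 0.0,"rx": 0.0,"ry": 0.0,"rz": 0.0,"claw": 0.0}
    - {"tx": 0.0108,"ty": 0.0312,"tz": 0.0,"rx": 0.0,"ry": 0.0,"rz": 0.0,"claw": 0.0}

```text
clock: 19.0
eef_pos: [509.5, -243.7, 71.9]
tool_rot: [3.142, -0.0, -1.901]
force: [-0.1, -1.3, -0.6]
width: 18.2
```

```bash
python3 chk.py; python3 - <<'E'
from h import *
s=get_image('side').astype(int)
print('R-G-ish');
for v in range(130,156): print(v,' '.join('%3d'%x for x in s[v,304:332,0]))
i=s; m=((i[...,0]>110)&(i[...,1]>90)&(i[...,2]<60)); m[:60]=0;m[160:]=0;m[:,:320]=0;m[:,400:]=0
P=np.argwhere(m);print('yellow',len(P),P.min(0),P.max(0))
E
```

```text
[ 509.49398974 -243.70172248   71.90920717] [ 3.14157354e+00 -1.89030985e-04 -1.90099122e+00] [-0.12221394 -1.26833201 -0.59003772]
side posts (0.6010652989921681, 0.42754135874091403)
ringA side (0.010580919846491454, 0.7578687463792564)
top basket (0.04526609351398392, -0.3490028420365334)
ringA top (0.10637723293745882, -0.4213741215033995)
R-G-ish
130 150 150 151 152 151 149 151 150 150 153 151 151 149 149 149 148 150 149 149 148 147 149 151 147 129 101  81  75
131 149 150 151 149 150 152 149 149 149 150 151 149 149 149 149 152 149 148 148 149 147 149 147 130 100  84  73  77
132 149 150 152 152 150 150 151 150 153 153 153 150 150 151 150 148 145 145 144 148 149 146 130 102  82  72  84 106
133 151 153 152 151 150 151 152 151 153 154 152 150 149 150 148 154 164 167 172 173 156 133 104  81  72  80 114 133
134 151 151 152 152 152 153 149 150 151 151 147 148 148 150 155 173 203 219 225 223 201 157 109  74  80 113 139 134
135 151 153 149 149 151 153 149 151 151 152 149 146 149 149 157 172 182 189 200 219 228 214 172 121 114 143 150 133
136 150 152 149 150 149 149 150 151 149 149 149 15
[... 1600 characters left out ...]
8 126 119 123 125 126 118 104  90  92  98  83  51  42  41  48  76  88  86  89  74  60  56
151 167 207 220 195 154 123 117 125 125 124 120 110  88  91 106 107  78  49  40  38  53  80  99  96  92  86  88  87
152 199 222 202 151 116 111 117 122 125 124 110  91  88 113 136 126  83  46  37  40  57  91 116 111 101 100  92  91
153 216 200 156 114  89  80  93 109 119 118 102  91 110 133 143 122  82  45  38  37  56  95 118 114 116 115 107 104
154 198 158 127  99  64  52  62  72  79  84  84 105 136 154 148 124  80  47  36  41  56  98 122 122 120 118 114 109
155 157 127 119  94  60  41  44  48  53  56  59  79 112 129 132 117  80  45  38  41  59  98 125 130 130 125 123 116
yellow 527 [ 60 320] [127 399]
```

apply_moves:
  increments:
    - {"tx": 0.0,"ty": 0.0,"tz": 0.001,"rx": 0.0,"ry": 0.0,"rz": 0.0,"claw": 0.0}
    - {"tx": 0.0,"ty": 0.0,"tz": 0.002,"rx": 0.0,"ry": 0.0,"rz": 0.0,"claw": 0.0}
    - {"tx": 0.0,"ty": 0.0,"tz": 0.003,"rx": 0.0,"ry": 0.0,"rz": 0.0,"claw": 0.0}
    - {"tx": 0.0,"ty": 0.0,"tz": 0.004,"rx": 0.0,"ry": 0.0,"rz": 0.0,"claw": 0.0}
    - {"tx": 0.0,"ty": 0.0,"tz": 0.005,"rx": 0.0,"ry": 0.0,"rz": 0.0,"claw": 0.0}
    - {"tx": 0.0,"ty": 0.0,"tz": 0.006,"rx": 0.0,"ry": 0.0,"rz": 0.0,"claw": 0.0}
    - {"tx": 0.0,"ty": 0.0,"tz": 0.008,"rx": 0.0,"ry": 0.0,"rz": 0.0,"claw": 0.0}
    - {"tx": 0.0,"ty": 0.0,"tz": 0.01,"rx": 0.0,"ry": 0.0,"rz": 0.0,"claw": 0.0}
    - {"tx": 0.0,"ty": 0.0,"tz": 0.012,"rx": 0.0,"ry": 0.0,"rz": 0.0,"claw": 0.0}
    - {"tx": 0.0,"ty": 0.0,"tz": 0.014,"rx": 0.0,"ry": 0.0,"rz": 0.0,"claw": 0.0}
    - {"tx": 0.0,"ty": 0.0,"tz": 0.014,"rx": 0.0,"ry": 0.0,"rz": 0.0,"claw": 0.0}
    - {"tx": 0.0,"ty": 0.0,"tz": 0.014,"rx": 0.0,"ry": 0.0,"rz": 0.0,"claw": 0.0}

```text
clock: 20.35
eef_pos: [509.5, -243.8, 86.0]
tool_rot: [-3.141, -0.0, -1.901]
force: [-0.3, -0.1, -2.9]
width: 17.9
```

```bash
cat > eyes.py <<'E'
from h import *
# track both ring templates from the pre-insertion picture: image shift and match quality
def track():
    p=np.load('pre.npz');e=read_state();print(e['clock'],e['eef_pos'].round(1),e['tool_rot'].round(4),e['force'].round(2),e['torque'].round(3),e['width'].round(1))
    for n,k,bx in(('side','s',{'A':(132,139,317,330),'B':(120,127,329,342)}),('top','t',{'A':(212,224,367,377),'B':(221,232,394,401)})):
        im=get_image(n)
        for r,(y0,y1,x0,x1) in bx.items():
            T=p[k][y0:y1,x0:x1];m=90
            w=im[max(0,y0-m):y1+10,x0-25:x1+35];c=cv2.matchTemplate(w,T,cv2.TM_CCOEFF_NORMED);_,q,_,l=cv2.minMaxLoc(c)
            print(n,r,'shift',(l[0]-25,l[1]+max(0,y0-m)-y0),'q %.2f'%q)
        cv2.imwrite(f'pics/{n}_last.png',im[:,:,::-1])
track()
E
python3 eyes.py
```

```text
Traceback (most recent call last):
  File "eyes.py", line 12, in <module>
    track()
    ~~~~~^^
  File "eyes.py", line 4, in track
    p=np.load('pre.npz');e=read_state();print(e['clock'],e['eef_pos'].round(1),e['tool_rot'].round(4),e['force'].round(2),e['torque'].round(3),e['width'].round(1))
                                                                                                                                               ^^^^^^^^^^^^^^^^
AttributeError: 'float' object has no attribute 'round'
```

```bash
sed -i "s/,e\['width'\].round(1)//" eyes.py; python3 eyes.py
```

```text
20.35 [ 509.5 -243.8   86. ] [-3.1415e+00 -1.0000e-04 -1.9013e+00] [-0.29 -0.12 -2.93] [-0.149 -0.006 -0.009]
side A shift (0, -4) q 0.70
side B shift (-12, 8) q 0.89
top A shift (1, -1) q 0.92
top B shift (1, -1) q 0.75
```

apply_moves:
  increments:
    - {"tx": 0.0,"ty": 0.0,"tz": 0.004,"rx": 0.0,"ry": 0.0,"rz": 0.0,"claw": 0.0}
    - {"tx": 0.0,"ty": 0.0,"tz": 0.01,"rx": 0.0,"ry": 0.0,"rz": 0.0,"claw": 0.0}
    - {"tx": 0.0,"ty": 0.0,"tz": 0.016,"rx": 0.0,"ry": 0.0,"rz": 0.0,"claw": 0.0}
    - {"tx": 0.0,"ty": 0.0,"tz": 0.022,"rx": 0.0,"ry": 0.0,"rz": 0.0,"claw": 0.0}
    - {"tx": 0.0,"ty": 0.0,"tz": 0.028,"rx": 0.0,"ry": 0.0,"rz": 0.0,"claw": 0.0}
    - {"tx": 0.0,"ty": 0.0,"tz": 0.034,"rx": 0.0,"ry": 0.0,"rz": 0.0,"claw": 0.0}
    - {"tx": 0.0,"ty": 0.0,"tz": 0.04,"rx": 0.0,"ry": 0.0,"rz": 0.0,"claw": 0.0}
    - {"tx": 0.0,"ty": 0.0,"tz": 0.046,"rx": 0.0,"ry": 0.0,"rz": 0.0,"claw": 0.0}
    - {"tx": 0.0,"ty": 0.0,"tz": 0.052,"rx": 0.0,"ry": 0.0,"rz": 0.0,"claw": 0.0}
    - {"tx": 0.0,"ty": 0.0,"tz": 0.056,"rx": 0.0,"ry": 0.0,"rz": 0.0,"claw": 0.0}
    - {"tx": 0.0,"ty": 0.0,"tz": 0.06,"rx": 0.0,"ry": 0.0,"rz": 0.0,"claw": 0.0}
    - {"tx": 0.0,"ty": 0.0,"tz": 0.06,"rx": 0.0,"ry": 0.0,"rz": 0.0,"claw": 0.0}

```text
clock: 21.65
eef_pos: [509.8, -243.9, 146.4]
tool_rot: [-3.141, -0.0, -1.901]
force: [-0.2, -1.2, -2.6]
width: 18.1
```

```bash
sed -i 's/x0-25:x1+35/x0-6:x1+18/; s/l\[0\]-25/l[0]-6/' eyes.py; python3 eyes.py
```

```text
21.65 [ 509.8 -243.9  146.4] [-3.1407e+00 -1.0000e-04 -1.9012e+00] [-0.16 -1.21 -2.62] [-0.066  0.004  0.013]
side A shift (1, -27) q 0.64
side B shift (1, -27) q 0.76
top A shift (7, -6) q 0.90
top B shift (9, -6) q 0.79
```

apply_moves:
  increments:
    - {"tx": 0.0,"ty": 0.0,"tz": 0.005,"rx": 0.0,"ry": 0.0,"rz": 0.0,"claw": 0.0}
    - {"tx": 0.0,"ty": 0.0,"tz": 0.012,"rx": 0.0,"ry": 0.0,"rz": 0.0,"claw": 0.0}
    - {"tx": 0.0,"ty": 0.0,"tz": 0.019,"rx": 0.0,"ry": 0.0,"rz": 0.0,"claw": 0.0}
    - {"tx": 0.0,"ty": 0.0,"tz": 0.026,"rx": 0.0,"ry": 0.0,"rz": 0.0,"claw": 0.0}
    - {"tx": 0.0,"ty": 0.0,"tz": 0.033,"rx": 0.0,"ry": 0.0,"rz": 0.0,"claw": 0.0}
    - {"tx": 0.0,"ty": 0.0,"tz": 0.04,"rx": 0.0,"ry": 0.0,"rz": 0.0,"claw": 0.0}
    - {"tx": 0.0,"ty": 0.0,"tz": 0.046,"rx": 0.0,"ry": 0.0,"rz": 0.0,"claw": 0.0}
    - {"tx": 0.0,"ty": 0.0,"tz": 0.052,"rx": 0.0,"ry": 0.0,"rz": 0.0,"claw": 0.0}
    - {"tx": 0.0,"ty": 0.0,"tz": 0.057,"rx": 0.0,"ry": 0.0,"rz": 0.0,"claw": 0.0}
    - {"tx": 0.0,"ty": 0.0,"tz": 0.061,"rx": 0.0,"ry": 0.0,"rz": 0.0,"claw": 0.0}
    - {"tx": 0.0,"ty": 0.0,"tz": 0.063,"rx": 0.0,"ry": 0.0,"rz": 0.0,"claw": 0.0}
    - {"tx": 0.0,"ty": 0.0,"tz": 0.063,"rx": 0.0,"ry": 0.0,"rz": 0.0,"claw": 0.0}

```text
clock: 22.95
eef_pos: [509.6, -243.8, 209.1]
tool_rot: [-3.141, -0.0, -1.901]
force: [0.5, 0.7, -1.7]
width: 18.2
```

apply_moves:
  increments:
    - {"tx": 0.0,"ty": 0.0,"tz": 0.0,"rx": 0.0,"ry": 0.0,"rz": 0.0,"claw": 0.0}
    - {"tx": 0.0,"ty": 0.0,"tz": 0.0,"rx": 0.0,"ry": 0.0,"rz": 0.0,"claw": 0.0}
    - {"tx": 0.0,"ty": 0.0,"tz": 0.0,"rx": 0.0,"ry": 0.0,"rz": 0.0,"claw": 0.0}
    - {"tx": 0.0,"ty": 0.0,"tz": 0.0,"rx": 0.0,"ry": 0.0,"rz": 0.0,"claw": 0.0}
    - {"tx": 0.0,"ty": 0.0,"tz": 0.0,"rx": 0.0,"ry": 0.0,"rz": 0.0,"claw": 0.0}
    - {"tx": 0.0,"ty": 0.0,"tz": 0.0,"rx": 0.0,"ry": 0.0,"rz": 0.0,"claw": 0.0}
    - {"tx": 0.0,"ty": 0.0,"tz": 0.0,"rx": 0.0,"ry": 0.0,"rz": 0.0,"claw": 0.0}
    - {"tx": 0.0,"ty": 0.0,"tz": 0.0,"rx": 0.0,"ry": 0.0,"rz": 0.0,"claw": 0.0}
    - {"tx": 0.0,"ty": 0.0,"tz": 0.0,"rx": 0.0,"ry": 0.0,"rz": 0.0,"claw": 0.0}
    - {"tx": 0.0,"ty": 0.0,"tz": 0.0,"rx": 0.0,"ry": 0.0,"rz": 0.0,"claw": 0.0}

```text
clock: 23.95
eef_pos: [509.5, -243.8, 208.9]
tool_rot: [-3.142, -0.0, -1.901]
force: [-0.4, 0.6, -2.6]
width: 17.7
```

```bash
sed -i 's/m=90/m=110/' eyes.py; python3 eyes.py; python3 - <<'E'
from h import *
# predicted shift of rings for a pure rise dz
A=np.array([537.,-152,100]);B=np.array([517.5,-209,100])
for dz in(125,130,135,140):
    print(dz,[(pix(n,X+[0,0,dz])-pix(n,X)).round(1) for n in('side','top') for X in(A,B)])
E
```

```text
23.95 [ 509.5 -243.8  208.9] [-3.1416e+00 -1.0000e-04 -1.9012e+00] [-0.43  0.63 -2.63] [-0.079  0.067  0.024]
side A shift (2, -53) q 0.77
side B shift (3, -52) q 0.75
top A shift (13, -10) q 0.91
top B shift (17, -10) q 0.70
125 [array([  1.6, -48.7]), array([  2.6, -48. ]), array([11.8, -9.2]), array([15. , -8.1])]
130 [array([  1.7, -50.9]), array([  2.7, -50.1]), array([12.4, -9.6]), array([15.7, -8.5])]
135 [array([  1.8, -53. ]), array([  2.8, -52.2]), array([ 12.9, -10. ]), array([16.3, -8.9])]
140 [array([  1.9, -55.2]), array([  2.9, -54.3]), array([ 13.5, -10.4]), array([17. , -9.2])]
```

apply_moves:
  increments:
    - {"tx": 0.0,"ty": 0.0,"tz": 0.0,"rx": 0.0,"ry": 0.0,"rz": 0.0,"claw": 0.0}
    - {"tx": 0.0,"ty": 0.0,"tz": 0.0,"rx": 0.0,"ry": 0.0,"rz": 0.0,"claw": 0.0}
    - {"tx": 0.0,"ty": 0.0,"tz": 0.0,"rx": 0.0,"ry": 0.0,"rz": 0.0,"claw": 0.0}
    - {"tx": 0.0,"ty": 0.0,"tz": 0.0,"rx": 0.0,"ry": 0.0,"rz": 0.0,"claw": 0.0}
    - {"tx": 0.0,"ty": 0.0,"tz": 0.0,"rx": 0.0,"ry": 0.0,"rz": 0.0,"claw": 0.0}
    - {"tx": 0.0,"ty": 0.0,"tz": 0.0,"rx": 0.0,"ry": 0.0,"rz": 0.0,"claw": 0.0}
    - {"tx": 0.0,"ty": 0.0,"tz": 0.0,"rx": 0.0,"ry": 0.0,"rz": 0.0,"claw": 0.0}
    - {"tx": 0.0,"ty": 0.0,"tz": 0.0,"rx": 0.0,"ry": 0.0,"rz": 0.0,"claw": 0.0}
    - {"tx": 0.0,"ty": 0.0,"tz": 0.0,"rx": 0.0,"ry": 0.0,"rz": 0.0,"claw": 0.0}
    - {"tx": 0.0,"ty": 0.0,"tz": 0.0,"rx": 0.0,"ry": 0.0,"rz": 0.0,"claw": 0.0}

```text
clock: 25.05
eef_pos: [509.5, -243.7, 208.9]
tool_rot: [3.142, -0.0, -1.901]
force: [-0.5, -0.1, -1.7]
width: 18.0
```

```bash
python3 - <<'E'
from h import *
for n,bx in(('side',{'petri':(185,225,180,232),'eyepiece':(133,168,213,243),'oil':(215,252,163,190)}),('top',{'petri':(108,152,268,310),'eyepiece':(112,140,354,380),'oil':(108,132,234,254)})):
    z=cv2.imread(f'pics/{n}0.png')[:,:,::-1].astype(int);l=cv2.imread(f'pics/{n}_last.png')[:,:,::-1].astype(int);im=get_image(n).astype(int)
    for k,(a,b,c,d) in bx.items():print(n,k,'diff to start',abs(z-im)[a:b,c:d].mean().round(2),'max',abs(z-im)[a:b,c:d].max())
    r=(60,170,290,370) if n=='side' else (190,270,360,440)
    D=abs(l-im)[r[0]:r[1],r[2]:r[3]];print(n,'rack diff over 1 s mean',D.mean().round(2),'max',D.max())
    m=(im[...,2]>im[...,0]+40)&(im[...,2]>60);m[:r[0]]=0;m[r[1]:]=0;m[:,:r[2]]=0;m[:,r[3]:]=0
    P=np.argwhere(m);print(n,'blue',len(P),P.mean(0).round(1),P.min(0),P.max(0))
    # expected basket corners when level above trough
    y=1.24;u=np.array([np.cos(y),np.sin(y),0]);v=np.array([-u[1],u[0],0]);C=np.array([527.5,-180.5,140.])
    Q=np.array([pix(n,C+33*i*u+40*j*v+[0,0,40*k]) for i in(-1,1) for j in(-1,1) for k in(0,1)]);print(' expected basket v,u range',Q.min(0)[::-1].round(0),Q.max(0)[::-1].round(0))
E
```

```text
side petri diff to start 3.3 max 10
side eyepiece diff to start 2.73 max 9
side oil diff to start 2.89 max 8
side rack diff over 1 s mean 1.4 max 15
side blue 330 [ 88.2 335.8] [ 72 309] [122 363]
 expected basket v,u range [ 93. 308.] [131. 353.]
top petri diff to start 5.31 max 10
top eyepiece diff to start 3.65 max 14
top oil diff to start 3.9 max 13
top rack diff over 1 s mean 1.32 max 17
top blue 440 [218.7 390.1] [195 372] [239 412]
 expected basket v,u range [195. 368.] [242. 412.]
```

```bash
python3 -c "
from cell import *
print(finish_job())"
```

```text
the job is handed in; nothing more can be done
None
```

The job is handed in at about 25 s: the rod is through both eyelets and holds the rack in the air above the trough. All twelve picture views were used by then, so the final checks are numeric, from the images and the robot's state.

**What I did**
- I gripped the yellow handle across its width.
- I first lined up on the near (+y) side, but the arm hid the eyelets from both cameras. I carried the rod round to the other (−y) side instead.
- I threaded the shaft in small steps, checking the pictures after each one. The tip ended about 40 mm beyond the far eyelet, with the handle about 14 mm short of the near one.
- I then lifted straight up.

**Last checks**
- **Height and level:** in the side view both eyelets moved by what a 135 mm rise predicts, which puts the underside about 140 mm up, or 10 cm above the rim. Both rose equally, so the rack is level.
- **Position:** the top view agreed to about 1 pixel, and the basket outline sits roughly where it should, straight above the trough. By my measurements the rack's centre was about 3 mm off the trough's centre before the lift, and I did not correct that.
- **Steady:** pictures 1 s apart differed only by noise.
- **Bystanders:** the petri dish, eyepiece and oil bottle match the first pictures.

**What disagreed**
- The first grasp closed on nothing. The fingertips stood about 25 mm higher in the pictures than the reported TCP height, so I went lower and gripped again.
- Camera and arm positions differed by a few millimetres sideways, so I lined up in the images alone.
- Finger opening read 18 mm on the 20 mm handle.

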